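Stand the solid centrifuge counterweight on the balance, bin the empties

ROBOT

A 6-joint arm with a two-finger parallel gripper is mounted at the origin on the work surface. World frame = base frame: x ahead of the robot, y to its left, z up, the work surface at z = 0. Lengths are in m, angles in rad, forces in N, time in s.
With the tool pointing down it reaches from about 0.3 to 0.875 m from the base axis. Payload 6.4 kg.
Tool frame: the origin (TCP) lies between the finger pads; the fingertips stand tip_extent ahead of it and the grasp point (between the pads) lies 5 mm behind it (tip_extent is the distance from the TCP to the fingertips, in m); z points along the fingers, y is the direction in which the jaws open and shut (so a half turn about z gives the same grasp; the last joint's range is limited). The gripper opens to 85 mm and grips with 20 to 120 N. Pads are 22 mm wide; open, the fingers measure 114 mm over their backs; the gripper's body (76 mm by 85 mm) begins 54 mm behind the grasp point. The pads swing forward as they close: fully open they stand 13 mm farther back than shut.
Start: joints at [-1.448, 0.181, 1.607, -0, 1.354, -0.206], TCP at [0.186, -0.544, 0.245] pointing down, gripper open.
Joint ranges: [-2.99, 2.99], [-0.89, 2.07], [0.3, 2.58], [-1.14, 4.28], [0, 2.63], [-3.12, 3.12]. Speed limits (rad/s): [2.57, 2.57, 3.01, 3.14, 3.14, 3.14].

INTERFACE

Orientations are given as a unit quaternion [w, x, y, z].
In Python, from bench import * gives the robot as it stands.
- The arm moves only by the shell command python3 -m jog 'ROWS'. ROWS is JSON, a list of rows, each a list of 3 entries, a list of its own where there are three numbers: the shift along the tool's x, y, z in mm, then the turn, a rotation vector about the tool's x, y, z in rad, then the opening, from 0 (shut) to 1 (fully open). A call has 1 to 20 rows; each row is the pose to reach, as a shift and turn from the pose measured when the call began, along the tool's axes at that moment; what a row does not reach only later rows make up. A row lasts 1/12 s, in which the tool goes at most 41.7 mm and 7.16 degrees, less where a joint would pass 70% of its speed; a pose out of reach is approached as far as the arm can. A call with a gripper value outside its range is refused whole. The fingers move at their own pace and stop on an object; the grip force is fixed at half the most. Time passes only in rows, so rows that repeat a pose let the fingers close. It gives the time, the measured TCP pose, the force and the opening at its end, in the units of the state.
- get_obs(): the state, without advancing time (a new reading comes with each control period).
- camera(name): name is "side" or "top"; returns (picture, depth): 420x560x3 uint8, red, green, blue; 420x560 float32, m along the optical axis (not along the pixel's ray), 0 where there is no reading.
- get_calibration(name): a dict with "fx", "fy", "cx", "cy" (pixels), "world_from_camera" (4x4, takes a point from camera to world coordinates). Camera axes: x right, y down, z forward; pixel columns grow to the right and rows downward; lengths in m; the calibration is good to about 2 mm. A picture is of the moment at which its call begins. get_calibration takes no time and is no camera call.
- hand_in(): hands the job in, once; it reports no verdict.
The state is a dict: "time_s": time; "q": joint angles; "dq": joint speeds; "joint_efforts": joint torques, N m; "eef_pos": TCP position; "eef_rot": TCP orientation; "wrist_force": force on the tool from outside, world axes, zero at the start; "torque": the same for the moment, N m; "opening": opening from 0.0 (shut) to 1.0 (fully open).
Only numpy, scipy, OpenCV 4.12 (cv2) and the standard library are available. Lean on these libraries where they do the work, as an engineer would, in place of code of your own. Each camera call takes 0.05 s, during which the arm holds its last target.

TASK

One of the three look-alike capped tubes reclining in the slant rack is the solid centrifuge counterweight, and the other two are empties: tell them apart by their weight as you lift them. Stand the solid one upright on its foot near the middle of the balance pan, setting it down gently and making sure that it stays standing without wobble, and put both empties in the blue bin. Leave the jar, the beaker and the tip box behind the rack undisturbed.

Things in the scene. Friction and masses are not known exactly. Their poses are not given: they have to be found in the camera images.
- tube_a: One of three look-alike capped tubes: rigid opaque amber plastic, 29 mm in diameter, 116 mm long, flat 29 mm foot, white ribbed cap 34.4 mm in diameter on the last 20 mm. One is solid (0.24 to 0.36 kg), two are hollow (0.02 to 0.03 kg); it cannot be seen which. Origin: centre of the foot's underside; z runs from foot to cap. It starts in the rack, 30 degrees above level, foot towards the robot.
- tube_b: Look-alike tube, described as tube_a; the three are shuffled among the rack's slots.
- tube_c: Look-alike tube, described as tube_a; the three are shuffled among the rack's slots.
- tube_a_cap (a point): Centre of the top of tube_a's cap, 116 mm from its origin along its z.
- tube_b_cap (a point): Centre of the top of tube_b's cap, 116 mm from its origin along its z.
- tube_c_cap (a point): Centre of the top of tube_c's cap, 116 mm from its origin along its z.
- rack: Fixed steel slant rack, base 125 x 235 mm. Origin: centre of its underside; x points to its high side, away from the robot. Three tubes lie 80 mm apart (y = -80, 0, 80), feet against a stop, foot centres at x = -55, z = 36, cap tops at x = 45, z = 94 mm. V notches support them 22 and 90 mm from the foot, below the axis; between these they are free all round. They lift straight up out of it.
- balance: White laboratory balance, fixed: housing 245 x 190 mm, 60 mm high, dark display panel towards the robot (-x), round rigid level steel pan 120 mm in diameter. Origin: on the bench under the pan's centre; the housing spans x = -163 to 83, y = -95 to 95 mm. Balance and bin swap sides from start to start.
- pan (a point): Centre of the top face of the balance pan, 76 mm above the bench.
- bin: Blue open bin that does not move, 260 x 180 mm outside (x, y), 85 mm high, walls and floor 4 mm thick, empty at the start. Origin: centre of its underside.
- jar: Small yellow jar standing on the bench, 42 mm in diameter, 60 mm high; a bystander. Origin: centre of its underside.
- beaker: Glass beaker standing on the bench, 72 mm in diameter, 95 mm high; a bystander. Origin: centre of its underside.
- tip_box: Pipette-tip box, dark blue with a pale lid, 85 x 120 x 62 mm; a bystander. Origin: centre of its underside.
Mind the look-alikes: they are no part of the job. Leave any purple look-alike of the tube_c alone. Leave any red look-alike of the tube_a alone.

How it is judged:
On the way:
1. the solid tube (known by its weight on the pan, over 1.2 N) stands by itself, upright and still, on the balance pan for one second (((angle between tube_a's own z axis and vertical below 0.05 rad and horizontal distance between tube_a and pan below 0.04 m and z of tube_a in the frame of pan between -0.004 and 0.004 m and contact force between tube_a and balance above 1.2 N and linear speed of tube_a below 0.01 m/s and angular speed of tube_a below 0.1 rad/s and contact force between the fingers and tube_a below 0.05 N) or (angle between tube_b's own z axis and vertical below 0.05 rad and horizontal distance between tube_b and pan below 0.04 m and z of tube_b in the frame of pan between -0.004 and 0.004 m and contact force between tube_b and balance above 1.2 N and linear speed of tube_b below 0.01 m/s and angular speed of tube_b below 0.1 rad/s and contact force between the fingers and tube_b below 0.05 N) or (angle between tube_c's own z axis and vertical below 0.05 rad and horizontal distance between tube_c and pan below 0.04 m and z of tube_c in the frame of pan between -0.004 and 0.004 m and contact force between tube_c and balance above 1.2 N and linear speed of tube_c below 0.01 m/s and angular speed of tube_c below 0.1 rad/s and contact force between the fingers and tube_c below 0.05 N))), for 1 s.
At the end, for the whole second after the job is handed in: The solid tube stands released on its foot on the pan, within 40 mm of its centre, upright within 0.05 rad and still (under 10 mm/s, 0.1 rad/s); both empties lie released and at rest in the blue bin in any attitude, foot and cap within its walls and under 130 mm above the bench ((((angle between tube_a's own z axis and vertical below 0.05 rad and horizontal distance between tube_a and pan below 0.04 m and z of tube_a in the frame of pan between -0.004 and 0.004 m and contact force between tube_a and balance above 1.2 N and linear speed of tube_a below 0.01 m/s and angular speed of tube_a below 0.1 rad/s and contact force between the fingers and tube_a below 0.05 N) and (x of tube_b in the frame of bin between -0.13 and 0.13 m and y of tube_b in the frame of bin between -0.09 and 0.09 m and z of each of tube_b, tube_b_cap in the frame of bin below 0.13 m and x of tube_b_cap in the frame of bin between -0.13 and 0.13 m and y of tube_b_cap in the frame of bin between -0.09 and 0.09 m and linear speed of tube_b below 0.03 m/s and contact force between the fingers and tube_b below 0.05 N) and (x of tube_c in the frame of bin between -0.13 and 0.13 m and y of tube_c in the frame of bin between -0.09 and 0.09 m and z of each of tube_c, tube_c_cap in the frame of bin below 0.13 m and x of tube_c_cap in the frame of bin between -0.13 and 0.13 m and y of tube_c_cap in the frame of bin between -0.09 and 0.09 m and linear speed of tube_c below 0.03 m/s and contact force between the fingers and tube_c below 0.05 N)) or ((angle between tube_b's own z axis and vertical below 0.05 rad and horizontal distance between tube_b and pan below 0.04 m and z of tube_b in the frame of pan between -0.004 and 0.004 m and contact force between tube_b and balance above 1.2 N and linear speed of tube_b below 0.01 m/s and angular speed of tube_b below 0.1 rad/s and contact force between the fingers and tube_b below 0.05 N) and (x of tube_a in the frame of bin between -0.13 and 0.13 m and y of tube_a in the frame of bin between -0.09 and 0.09 m and z of each of tube_a, tube_a_cap in the frame of bin below 0.13 m and x of tube_a_cap in the frame of bin between -0.13 and 0.13 m and y of tube_a_cap in the frame of bin between -0.09 and 0.09 m and linear speed of tube_a below 0.03 m/s and contact force between the fingers and tube_a below 0.05 N) and (x of tube_c in the frame of bin between -0.13 and 0.13 m and y of tube_c in the frame of bin between -0.09 and 0.09 m and z of each of tube_c, tube_c_cap in the frame of bin below 0.13 m and x of tube_c_cap in the frame of bin between -0.13 and 0.13 m and y of tube_c_cap in the frame of bin between -0.09 and 0.09 m and linear speed of tube_c below 0.03 m/s and contact force between the fingers and tube_c below 0.05 N)) or ((angle between tube_c's own z axis and vertical below 0.05 rad and horizontal distance between tube_c and pan below 0.04 m and z of tube_c in the frame of pan between -0.004 and 0.004 m and contact force between tube_c and balance above 1.2 N and linear speed of tube_c below 0.01 m/s and angular speed of tube_c below 0.1 rad/s and contact force between the fingers and tube_c below 0.05 N) and (x of tube_a in the frame of bin between -0.13 and 0.13 m and y of tube_a in the frame of bin between -0.09 and 0.09 m and z of each of tube_a, tube_a_cap in the frame of bin below 0.13 m and x of tube_a_cap in the frame of bin between -0.13 and 0.13 m and y of tube_a_cap in the frame of bin between -0.09 and 0.09 m and linear speed of tube_a below 0.03 m/s and contact force between the fingers and tube_a below 0.05 N) and (x of tube_b in the frame of bin between -0.13 and 0.13 m and y of tube_b in the frame of bin between -0.09 and 0.09 m and z of each of tube_b, tube_b_cap in the frame of bin below 0.13 m and x of tube_b_cap in the frame of bin between -0.13 and 0.13 m and y of tube_b_cap in the frame of bin between -0.09 and 0.09 m and linear speed of tube_b below 0.03 m/s and contact force between the fingers and tube_b below 0.05 N)))); the robot touches nothing.
It fails at once if the solid tube or anything else comes down hard on the balance (over 60 N, as from a drop of about 8 mm) (contact force between balance and anything else above 60 N).
It fails at once if the jar, the beaker or the tip box is moved by more than 30 mm or knocked over (distance of any of jar, beaker, tip_box from where it was at the start of the episode above 0.03 m or angle between any of jar, beaker, tip_box's own z axis and vertical above 0.5 rad).
It also fails if it takes over 72 s, if anything falls off the work surface, if the arm or the gripper's body presses on something with over 40 N, if the wrist force passes 120 N, or if a joint passes its speed limit or range.

## Working session

There is one attempt and no reset: what is moved stays moved. The work goes in short steps, Python scripts to look and compute and a shell command to move; the robot and the scene stay as the last step left them, time stands still between calls to the robot, and variables do not carry over. Pictures are saved under pics/ and viewed, and the job is handed in when it is done.

```bash
ls; mkdir -p pics
python3 - <<'E'
from bench import *
import cv2,numpy as np
o=get_obs();print(o)
for n in("side","top"):
    p,d=camera(n);np.savez(f"{n}0.npz",p=p,d=d);cv2.imwrite(f"pics/{n}0.png",p[:,:,::-1])
    c=get_calibration(n);print(n,c)
E
```

```text
pics
{'time_s': 0.0, 'q': array([-1.44831433e+00,  1.81547308e-01,  1.60803093e+00,  1.14320810e-05,
        1.35378556e+00, -2.06288272e-01]), 'dq': array([-0.0004204 , -0.00040188, -0.00062528,  0.00033874, -0.00031825,
        0.00033154]), 'joint_efforts': array([-9.36072502e-04, -4.44875050e+01, -3.51337874e+01, -5.32105860e-04,
        9.09333816e-03, -1.93322542e-06]), 'eef_pos': array([ 0.1856151 , -0.54365145,  0.24436953]), 'eef_rot': array([-8.84562187e-04,  9.86518977e-01,  1.63644502e-01,  4.26734251e-05]), 'wrist_force': array([-0.23454247, -0.51007828, -0.74849727]), 'torque': array([ 0.00880719,  0.01608437, -0.00825479]), 'opening': 1.005804167516087}
side {'fx': 540.8575103089514, 'fy': 540.8575103089514, 'cx': 280.6202662839422, 'cy': 214.5702020038741, 'world_from_camera': array([[ 0.99958796, -0.00531269,  0.02820772,  0.52466719],
       [-0.02448628, -0.67060622,  0.74140928, -0.86925902],
       [ 0.0149774 , -0.74179449, -0.67046   ,  0.88103554],
       [ 0.        ,  0.        ,  0.        ,  1.        ]])}
top {'fx': 477.56373967528253, 'fy': 477.56373967528253, 'cx': 282.48903421013455, 'cy': 212.64333306174083, 'world_from_camera': array([[ 0.02092094, -0.99682067,  0.07688211,  0.45474657],
       [-0.99949998, -0.0226767 , -0.02203537,  0.01726653],
       [ 0.02370875, -0.07638267, -0.99679666,  1.38067115],
       [ 0.        ,  0.        ,  0.        ,  1.        ]])}
```

View pics/side0.png

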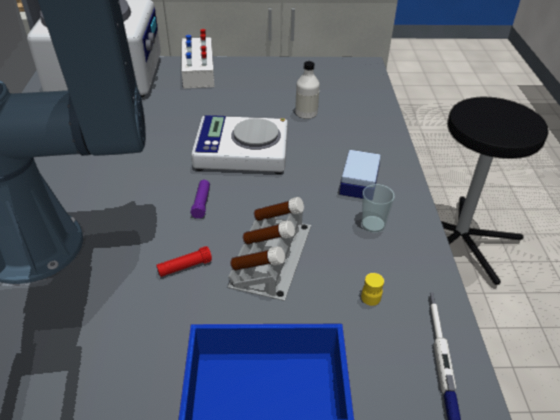

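View pics/top0.png

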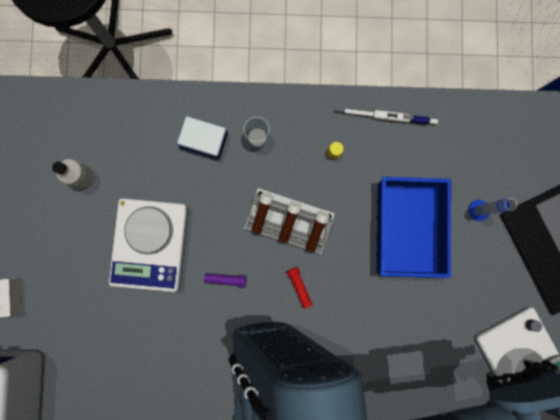

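The top view shows three amber tubes in the rack near (262,213), (290,223) and (318,232). The pan is at (148,230), the bin around (415,227), and the purple and red look-alikes at (225,280) and (300,287). The side view agrees. Next I'll turn these into positions.

```bash
cat > h.py <<'E'
from bench import *
import cv2,numpy as np
def cloud(n,d):
    c=get_calibration(n);v,u=np.mgrid[0:420,0:560]
    P=np.stack([(u-c["cx"])/c["fx"]*d,(v-c["cy"])/c["fy"]*d,d],-1)
    W=c["world_from_camera"];X=P@W[:3,:3].T+W[:3,3];X[d==0]=np.nan;return X
def shot(n,tag):
    p,d=camera(n);np.savez(f"{tag}.npz",p=p,d=d);return p,d
def crop(p,r0,r1,c0,c1,f,name):
    cv2.imwrite(name,cv2.resize(p[r0:r1,c0:c1,::-1],None,fx=f,fy=f,interpolation=cv2.INTER_CUBIC))
E
python3 - <<'E'
from h import *
for n in("top","side"):
    z=np.load(n+"0.npz");p,d=z["p"].astype(int),z["d"];X=cloud(n,d)
    r,g,b=p[...,0],p[...,1],p[...,2]
    am=(r>50)&(r<140)&(g<0.5*r)&(b<.4*r)
    pts={}
    k,l,s,c=cv2.connectedComponentsWithStats(am.astype(np.uint8))
    for i in range(1,k):
        if s[i,4]>60:
            Y=X[l==i];Y=Y[~np.isnan(Y[:,0])];m=np.median(Y,0);_,S,V=np.linalg.svd(Y-Y.mean(0),full_matrices=False)
            print(n,"amber",c[i].round(),s[i,4],m.round(4),V[0].round(3),Y.min(0).round(3),Y.max(0).round(3))
    bl=(b>120)&(r<60)&(g<80)
    Y=X[bl&(X[...,2]>.07)&(X[...,2]<.1)];print(n,"bin rim",Y.min(0),Y.max(0)); 
    if len(Y): print(cv2.minAreaRect(Y[:,:2].astype(np.float32)))
    box=(slice(190,275),slice(100,195)) if n=="top" else (slice(105,180),slice(185,295))
    Q=X[box];C=p[box];
    m=(Q[...,2]>.068)&(Q[...,2]<.085)&(C.max(-1)<210)
    Y=Q[m];print(n,"pan",cv2.minEnclosingCircle(Y[:,:2].astype(np.float32)),np.median(Y[:,2]),len(Y))
    m=Q[...,2]>.045;print("bal",cv2.minAreaRect(Q[m][:,:2].astype(np.float32)))
    bench=X[300:310,200:230] if n=="top" else X[300:310,120:160];print("bench z",np.nanmedian(bench[...,2]))
z=np.load("top0.npz");crop(z["p"],170,270,220,360,5,"pics/rack0.png")
z=np.load("side0.npz");crop(z["p"],185,310,215,325,5,"pics/rack0s.png")
E
```

```text
top amber [260. 218.] 190 [0.5394 0.0502 0.071 ] [-0.828  0.256 -0.5  ] [0.502 0.034 0.047] [0.574 0.069 0.095]
top amber [287. 228.] 185 [ 0.5136 -0.0246  0.0701] [-0.822  0.262 -0.506] [ 0.478 -0.043  0.044] [ 0.551 -0.007  0.092]
top amber [314. 237.] 180 [ 0.4906 -0.1011  0.0697] [-0.83   0.248 -0.501] [ 0.455 -0.12   0.045] [ 0.528 -0.085  0.094]
top amber [295. 284.] 92 [ 0.3615 -0.055   0.0258] [-0.949 -0.311 -0.06 ] [ 0.295 -0.079  0.016] [ 0.404 -0.029  0.036]
top bin rim [ 0.38882573 -0.4734281   0.07011685] [ 0.66096983 -0.28023107  0.09270139]
((0.5250132083892822, -0.37690138816833496), (0.19258594512939453, 0.2714809775352478), 89.59146881103516)
top pan ((0.4606149196624756, 0.3565182387828827), 0.10809993743896484) 0.07613795293292558 1581
bal ((0.4777557849884033, 0.3568231165409088), (0.19052083790302277, 0.21133705973625183), 86.129638671875)
bench z 0.0002361028659894071
side amber [271. 210.] 252 [0.5375 0.0423 0.071 ] [-0.826  0.262 -0.5  ] [0.501 0.026 0.04 ] [0.573 0.061 0.097]
side amber [261. 234.] 290 [ 0.5151 -0.0343  0.0717] [-0.828  0.263 -0.496] [ 0.478 -0.053  0.045] [ 0.551 -0.017  0.096]
side amber [249. 259.] 326 [ 0.4929 -0.1101  0.0723] [-0.83   0.249 -0.5  ] [ 0.455 -0.127  0.041] [ 0.526 -0.092  0.096]
side amber [185. 266.] 195 [ 0.3515 -0.0791  0.0191] [-0.92  -0.392 -0.01 ] [ 0.3   -0.104  0.009] [ 0.404 -0.055  0.03 ]
side bin rim [ 0.38893392 -0.46423357  0.08232684] [ 0.66037964 -0.27980959  0.09144706]
((0.5248388051986694, -0.3709257245063782), (0.18248263001441956, 0.2718859612941742), 89.09703063964844)
side pan ((0.46282076835632324, 0.35418641567230225), 0.12361954152584076) 0.07872767930573754 1030
bal ((0.45911794900894165, 0.35435664653778076), (0.20023410022258759, 0.2450539618730545), 85.98150634765625)
bench z 0.0025165689001952485
```

Run:
```python
from h import *
# white caps
for n in("top","side"):
    z=np.load(n+"0.npz");p,d=z["p"].astype(int),z["d"];X=cloud(n,d)
    m=(p.min(-1)>150)&(X[...,2]>.06)&(X[...,2]<.13)&(X[...,0]>.35)&(X[...,0]<.6)&(abs(X[...,1])<.16)
    k,l,s,c=cv2.connectedComponentsWithStats(m.astype(np.uint8))
    for i in range(1,k):
        if s[i,4]>20: print(n,"cap",c[i].round(),s[i,4],X[l==i].mean(0).round(4),X[l==i].min(0).round(3),X[l==i].max(0).round(3))
```

```text
top cap [266. 199.] 75 [0.5896 0.0337 0.1024] [0.578 0.018 0.088] [0.6   0.048 0.114]
top cap [294. 207.] 104 [ 0.5702 -0.0421  0.0995] [ 0.556 -0.058  0.078] [ 0.585 -0.028  0.113]
top cap [322. 216.] 98 [ 0.5461 -0.1179  0.0995] [ 0.531 -0.132  0.079] [ 0.562 -0.104  0.111]
side cap [294. 203.] 118 [0.5887 0.0292 0.1027] [0.577 0.017 0.092] [0.6   0.046 0.111]
side cap [287. 227.] 179 [ 0.5691 -0.0456  0.1   ] [ 0.553 -0.06   0.081] [ 0.585 -0.026  0.113]
side cap [276. 254.] 212 [ 0.5459 -0.1216  0.0994] [ 0.529 -0.137  0.077] [ 0.562 -0.078  0.111]
```

```bash
sleep 1; ls pics
```

```text
rack0.png
rack0s.png
side0.png
top0.png
```

Run:
```python
from h import *
from scipy.optimize import least_squares
import bench; print([n for n in dir(bench) if not n.startswith('_')]); print(getattr(bench,'tip_extent',None))
A=[]
for n in("top","side"):
    z=np.load(n+"0.npz");p,d=z["p"].astype(int),z["d"];X=cloud(n,d)
    r,g,b=p[...,0],p[...,1],p[...,2]
    am=(r>50)&(r<140)&(g<0.5*r)&(b<.4*r)
    k,l,s,c=cv2.connectedComponentsWithStats(am.astype(np.uint8))
    L=[]
    for i in range(1,k):
        if s[i,4]>100 and np.nanmedian(X[l==i][:,2])>.05:
            Y=X[cv2.erode((l==i).astype(np.uint8),np.ones((3,3)))>0];L.append(Y[~np.isnan(Y[:,0])])
    A.append(L)
def cyl(par,Y):
    c=np.array([par[0],par[1],par[2]]);yw,el=par[3],par[4]
    D=np.array([np.cos(yw)*np.cos(el),np.sin(yw)*np.cos(el),np.sin(el)])
    return np.linalg.norm(np.cross(Y-c,D),axis=1)-.0145
# each tube, per camera & both; point at common s: x' plane through the mean
for i in range(3):
  for nm,Y in(("top",A[0][i]),("side",A[1][i]),("both",np.vstack([A[0][i],A[1][i]]))):
    m=Y.mean(0)
    f=lambda q:cyl([m[0],m[1]+q[0],m[2]+q[1],q[2],q[3]],Y)
    s=least_squares(f,[0,-.0,-.3/100,-.3][:2]+[-.3,.52],loss='soft_l1',f_scale=.003)
    q=s.x;yw,el=q[2:];D=np.array([np.cos(yw)*np.cos(el),np.sin(yw)*np.cos(el),np.sin(el)])
    c=np.array([m[0],m[1]+q[0],m[2]+q[1]]);t=(.065-c[2])/D[2]
    print(i,nm,"axis pt z=.065:",(c+t*D).round(4),"yaw",yw.round(3),"el",el.round(3),"rms",np.sqrt(np.mean(f(q)**2)).round(4))
z=np.load("top0.npz");X=cloud("top",z["d"]);p=z["p"]
# pan by circle in top
g=cv2.GaussianBlur(cv2.resize(p[190:275,100:195],None,fx=6,fy=6,interpolation=cv2.INTER_CUBIC),(5,5),0)
h=cv2.HoughCircles(cv2.cvtColor(g,cv2.COLOR_RGB2GRAY),cv2.HOUGH_GRADIENT,1,100,param1=80,param2=20,minRadius=100,maxRadius=180)
print(h); c=get_calibration("top");W=c["world_from_camera"]
for x,y,r in h[0][:2]:
    u,v=100+x/6,190+y/6;D=W[:3,:3]@np.array([(u-c["cx"])/c["fx"],(v-c["cy"])/c["fy"],1]);t=(.076-W[2,3])/D[2];print(u,v,r/6,W[:3,3]+t*D, r/6*t/c["fx"])
cv2.imwrite("pics/pan0.png",g[:,:,::-1])
```

```text
['MotionError', 'camera', 'get_calibration', 'get_obs', 'hand_in', 'tip_extent']
0.014
0 top axis pt z=.065: [0.5009 0.0625 0.065 ] yaw -0.283 el 0.525 rms 0.0022
0 side axis pt z=.065: [0.5045 0.0422 0.065 ] yaw -0.275 el 0.544 rms 0.002
0 both axis pt z=.065: [0.5528 0.0443 0.065 ] yaw -0.305 el 0.531 rms 0.002
1 top axis pt z=.065: [ 0.478  -0.0109  0.065 ] yaw -0.327 el 0.537 rms 0.0025
1 side axis pt z=.065: [ 0.5266 -0.0288  0.065 ] yaw -0.305 el 0.529 rms 0.0016
1 both axis pt z=.065: [ 0.5285 -0.0308  0.065 ] yaw -0.297 el 0.532 rms 0.002
2 top axis pt z=.065: [ 0.4527 -0.09    0.065 ] yaw -0.376 el 0.512 rms 0.0024
2 side axis pt z=.065: [ 0.5026 -0.105   0.065 ] yaw -0.296 el 0.519 rms 0.0016
2 both axis pt z=.065: [ 0.5046 -0.1071  0.065 ] yaw -0.279 el 0.531 rms 0.002
[[[287.5 252.5 138.1]]]
147.91667 232.08333 23.016668 [0.49416151 0.35256333 0.076     ] 0.0624684798487173
```

View pics/rack0.png

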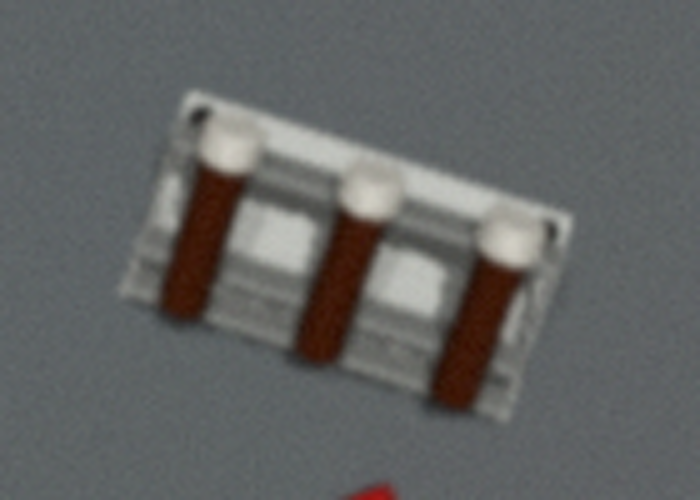

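View pics/rack0s.png

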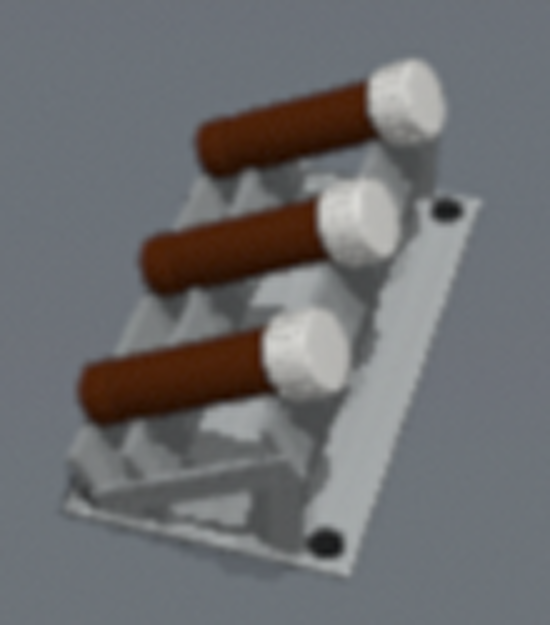

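Joint fit: the axes are at yaw −0.305 and elevation 0.53. At z = 65 mm they pass through (.553,.044), (.5285,−.031) and (.5045,−.107). The pan is at about (.495,.352). I'll start with the tube nearest the bin.

```bash
cat >> h.py <<'E'
from scipy.spatial.transform import Rotation as R
def rot(yaw,phi):
    h=np.array([np.cos(yaw),np.sin(yaw),0]);k=np.array([0,0,1.])
    z=np.sin(phi)*h-np.cos(phi)*k;x=np.cos(phi)*h+np.sin(phi)*k;return np.stack([x,np.cross(z,x),z],1)
def plan(*targets):
    o=get_obs();w=o["eef_rot"];R0=R.from_quat(w,scalar_first=True);p0=o["eef_pos"]
    print("t %.2f"%o["time_s"],"q",o["q"].round(2),"p",p0.round(4),"F",o["wrist_force"].round(2),"op",round(o["opening"],3))
    M=R0.as_matrix();print("toolx",M[:,0].round(3),"z",M[:,2].round(3))
    for pos,yaw,phi in targets:
        sh=R0.inv().apply(np.array(pos)-p0)*1000;rv=(R0.inv()*R.from_matrix(rot(yaw,phi))).as_rotvec()
        print("shift",sh.round(1).tolist(),"turn",rv.round(3).tolist(),"rows>=",round(max(np.linalg.norm(sh)/41.7,np.degrees(np.linalg.norm(rv))/7.16),1))
E
python3 - <<'E'
from h import *
plan(([.5046,-.1071,.17],-.305,0),([.5046,-.1071,.058],-.305,0))
E
```

```text
t 0.10 q [-1.45  0.18  1.61 -0.    1.35 -0.21] p [ 0.1856 -0.5437  0.2445] F [-0.75  0.3  -0.74] op 0.996
toolx [0.946 0.323 0.   ] z [-0.     0.002 -1.   ]
shift [442.9, -310.1, 75.1] turn [-0.002, 0.0, 0.634] rows>= 13.1
shift [442.8, -309.9, 187.1] turn [-0.002, 0.0, 0.634] rows>= 13.7
```

View pics/pan0.png

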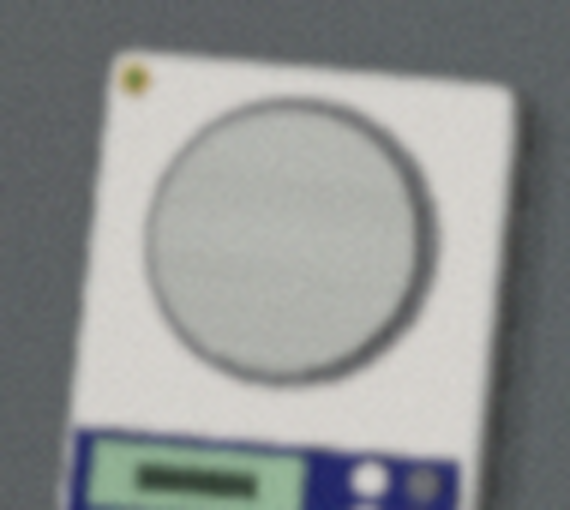

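The pan disc spans crop x 148–415 and y 100–380, so its centre is at pixel (147,230), world about (.498,.355). Moving above tube 2 now.

```bash
python3 -m jog '[[[443,-310,65],[-0.002,0,0.634],0.65],[[443,-310,65],[-0.002,0,0.634],0.65],[[443,-310,65],[-0.002,0,0.634],0.65],[[443,-310,65],[-0.002,0,0.634],0.65],[[443,-310,65],[-0.002,0,0.634],0.65],[[443,-310,65],[-0.002,0,0.634],0.65],[[443,-310,65],[-0.002,0,0.634],0.65],[[443,-310,65],[-0.002,0,0.634],0.65],[[443,-310,65],[-0.002,0,0.634],0.65],[[443,-310,65],[-0.002,0,0.634],0.65],[[443,-310,65],[-0.002,0,0.634],0.65],[[443,-310,65],[-0.002,0,0.634],0.65],[[443,-310,65],[-0.002,0,0.634],0.65],[[443,-310,65],[-0.002,0,0.634],0.65],[[443,-310,65],[-0.002,0,0.634],0.65],[[443,-310,65],[-0.002,0,0.634],0.65],[[443,-310,65],[-0.002,0,0.634],0.65],[[443,-310,65],[-0.002,0,0.634],0.65]]'
python3 - <<'E'
from h import *
plan(([.5046,-.1071,.058],-.305,0))
p,d=shot("side","s1");crop(p,100,310,180,400,2.7,"pics/s1.png")
E
```

```text
time_s: 1.6
eef_pos: [0.5042, -0.1085, 0.1802]
eef_rot: [0.0, 0.988, -0.153, -0.0]
wrist_force: [-0.2, 0.5, -0.2]
opening: 0.644
t 1.60 q [-0.44  0.12  1.82 -0.    1.21  1.44] p [ 0.5042 -0.1085  0.1802] F [-0.24  0.53 -0.18] op 0.644
toolx [ 0.953 -0.302 -0.   ] z [-0.    -0.001 -1.   ]
shift [-0.0, -1.6, 122.2] turn [0.001, 0.0, -0.002] rows>= 2.9
```

View pics/s1.png

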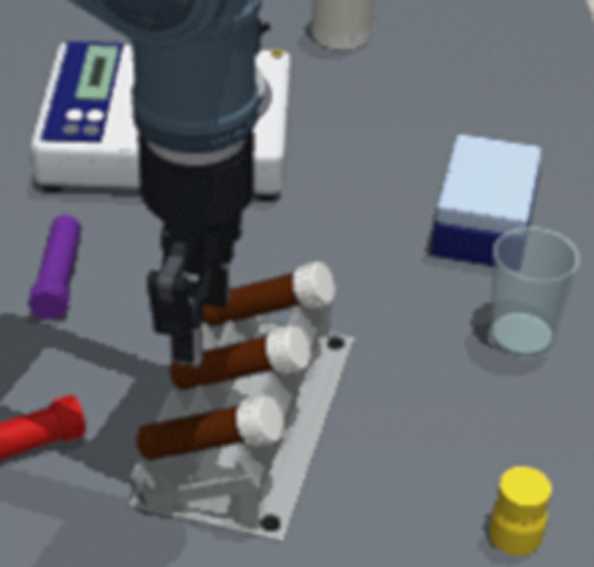

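The gripper is over the rack; the near finger tip is at (187,350) in the crop, higher than the tubes. Nothing is touched, so I'll descend.

```bash
python3 -m jog '[[[0,-1.5,40],[0,0,0],0.65],[[0,-1.5,70],[0,0,0],0.65],[[0,-1.5,95],[0,0,0],0.65],[[0,-1.5,112],[0,0,0],0.65],[[0,-1.5,122],[0,0,0],0.65],[[0,-1.5,122],[0,0,0],0.65]]'
python3 - <<'E'
from h import *
plan()
p,d=shot("side","s2");crop(p,170,310,200,340,4,"pics/s2.png")
p,d=shot("top","s2t");crop(p,150,300,210,370,4,"pics/s2t.png")
E
```

```text
time_s: 2.15
eef_pos: [0.5029, -0.1075, 0.0564]
eef_rot: [-0.0, 0.988, -0.154, -0.002]
wrist_force: [-0.2, 0.8, 0.1]
opening: 0.65
t 2.15 q [-0.44  0.31  1.88 -0.    0.95  1.44] p [ 0.5029 -0.1075  0.0564] F [-0.22  0.76  0.13] op 0.65
toolx [ 0.953 -0.304 -0.004] z [-0.004  0.001 -1.   ]
```

View pics/s2.png

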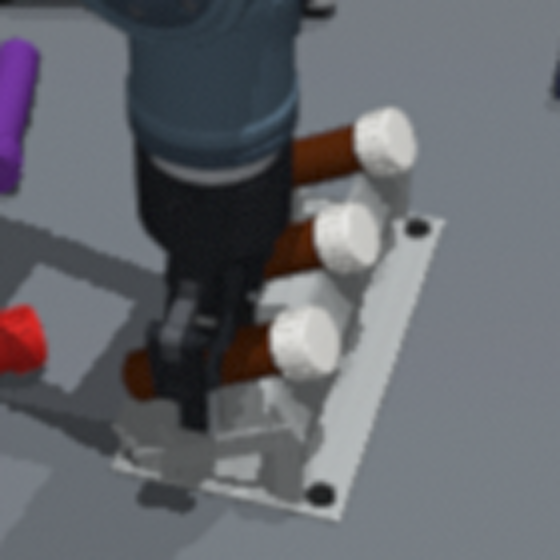

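View pics/s2t.png

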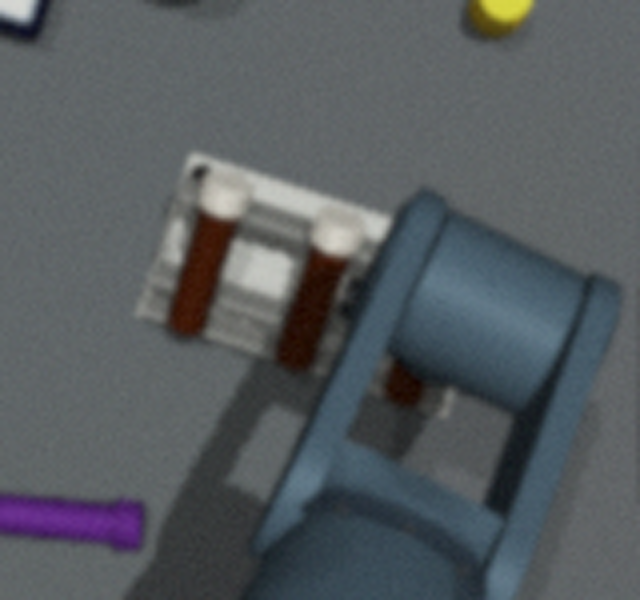

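The fingers straddle tube 2 mid-body, with the near finger at (190,390) in the side crop. Closing and lifting.

```bash
python3 -m jog '[[[0,0,0],[0,0,0],0.2],[[0,0,0],[0,0,0],0],[[0,0,0],[0,0,0],0],[[0,0,0],[0,0,0],0],[[0,0,0],[0,0,0],0],[[0,0,0],[0,0,0],0],[[0,0,0],[0,0,0],0]]'
python3 -m jog '[[[0,0,-6],[0,0,0],0],[[0,0,-25],[0,0,0],0],[[0,0,-55],[0,0,0],0],[[0,0,-85],[0,0,0],0],[[0,0,-110],[0,0,0],0],[[0,0,-120],[0,0,0],0],[[0,0,-120],[0,0,0],0],[[0,0,-120],[0,0,0],0],[[0,0,-120],[0,0,0],0]]'
python3 -m jog '[[[0,0,0],[0,0,0],0],[[0,0,0],[0,0,0],0]]'
python3 -m jog '[[[0,0,0],[0,0,0],0],[[0,0,0],[0,0,0],0]]'
python3 - <<'E'
from h import *
plan()
p,d=shot("side","s3");crop(p,100,310,180,400,2.7,"pics/s3.png")
E
```

```text
time_s: 2.83
eef_pos: [0.5071, -0.1062, 0.0611]
eef_rot: [-0.001, 0.988, -0.154, 0.002]
wrist_force: [3.1, 12.1, 8.1]
opening: 0.319
time_s: 3.58
eef_pos: [0.5052, -0.1058, 0.1792]
eef_rot: [-0.001, 0.988, -0.154, 0.001]
wrist_force: [-0.8, 0.1, -3.6]
opening: 0.319
time_s: 3.75
eef_pos: [0.5039, -0.1053, 0.177]
eef_rot: [-0.002, 0.988, -0.154, -0.001]
wrist_force: [-1.0, -0.3, -3.4]
opening: 0.32
time_s: 3.92
eef_pos: [0.5031, -0.1049, 0.1757]
eef_rot: [-0.002, 0.988, -0.154, -0.002]
wrist_force: [-0.3, 0.0, -3.2]
opening: 0.322
t 3.92 q [-0.44  0.12  1.82  0.    1.2   1.44] p [ 0.5031 -0.1049  0.1757] F [-0.29  0.03 -3.23] op 0.322
toolx [ 0.953 -0.304 -0.005] z [-0.004  0.005 -1.   ]
```

View pics/s3.png

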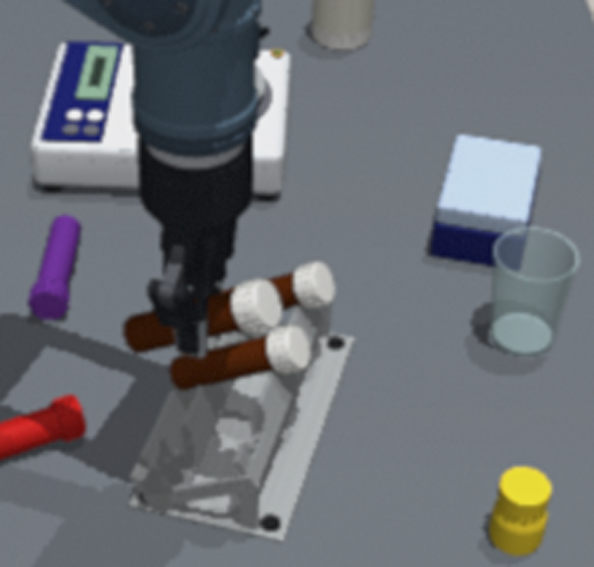

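The measured force is about −3.3 N against a baseline near −0.3 N, so this is the solid tube. The picture shows it held mid-body with its cap at (257,307). Next I'll measure its attitude in the hand and plan the move to the pan.

```bash
cat >> h.py <<'E'
def axisfit(n,tag,zlo,zhi,box,guess):
    # fit cylinder to amber points in box (xmin,xmax,ymin,ymax)
    z=np.load(tag+".npz");p,d=z["p"].astype(int),z["d"];X=cloud(n,d)
    r,g,b=p[...,0],p[...,1],p[...,2]
    m=(r>50)&(r<140)&(g<0.5*r)&(b<.4*r)&(X[...,2]>zlo)&(X[...,2]<zhi)&(X[...,0]>box[0])&(X[...,0]<box[1])&(X[...,1]>box[2])&(X[...,1]<box[3])
    return X[m]
E
python3 - <<'E'
from h import *
from scipy.optimize import least_squares
Y=axisfit("side","s3",.12,.3,(.4,.65,-.2,.0),None);print(len(Y),Y.min(0),Y.max(0))
m=Y.mean(0)
def f(q):
    D=np.array([np.cos(q[2])*np.cos(q[3]),np.sin(q[2])*np.cos(q[3]),np.sin(q[3])]);c=m+[0,q[0],q[1]]
    return np.linalg.norm(np.cross(Y-c,D),axis=1)-.0145
s=least_squares(f,[.007,-.01,-.3,.5],loss='soft_l1',f_scale=.003);q=s.x
D=np.array([np.cos(q[2])*np.cos(q[3]),np.sin(q[2])*np.cos(q[3]),np.sin(q[3])]);c=m+[0,q[0],q[1]]
o=get_obs();t=(o["eef_pos"]-c)@D
print("yaw,el",q[2:],"axis pt near TCP",c+t*D,"tcp",o["eef_pos"],"rms",np.sqrt(np.mean(f(q)**2)))
s_=(Y-c)@D;print("s range amber rel TCP proj",np.percentile(s_-t,[1,99]))
plan(([.49,.34,.26],.42,1.047),([.42,.15,.26],.1,.5))
E
```

```text
40 [ 0.45817815 -0.12622439  0.1677068 ] [ 0.52396701 -0.10110484  0.20969631]
yaw,el [-0.3165685   0.54602396] axis pt near TCP [ 0.50054349 -0.10270416  0.18163245] tcp [ 0.50334717 -0.10501281  0.17606496] rms 0.0014832422164541238
s range amber rel TCP proj [-0.01744458  0.03771718]
t 3.97 q [-0.44  0.12  1.82  0.    1.2   1.44] p [ 0.5033 -0.105   0.1761] F [ 0.51  0.14 -3.63] op 0.32
toolx [ 0.953 -0.304 -0.005] z [-0.003  0.005 -1.   ]
shift [-148.3, -420.2, -81.6] turn [0.376, 1.002, -0.663] rows>= 10.9
shift [-157.3, -218.0, -82.4] turn [0.098, 0.497, -0.401] rows>= 6.7
```

```bash
python3 -m jog '[[[0,0,-40],[0,0,0],0],[[0,0,-80],[0,0,0],0],[[-148,-420,-84],[0.376,1.002,-0.663],0],[[-148,-420,-84],[0.376,1.002,-0.663],0],[[-148,-420,-84],[0.376,1.002,-0.663],0],[[-148,-420,-84],[0.376,1.002,-0.663],0],[[-148,-420,-84],[0.376,1.002,-0.663],0],[[-148,-420,-84],[0.376,1.002,-0.663],0],[[-148,-420,-84],[0.376,1.002,-0.663],0],[[-148,-420,-84],[0.376,1.002,-0.663],0],[[-148,-420,-84],[0.376,1.002,-0.663],0],[[-148,-420,-84],[0.376,1.002,-0.663],0],[[-148,-420,-84],[0.376,1.002,-0.663],0],[[-148,-420,-84],[0.376,1.002,-0.663],0],[[-148,-420,-84],[0.376,1.002,-0.663],0],[[-148,-420,-84],[0.376,1.002,-0.663],0],[[-148,-420,-84],[0.376,1.002,-0.663],0],[[-148,-420,-84],[0.376,1.002,-0.663],0]]'
python3 - <<'E'
from h import *
plan(([.497,.354,.1335],.42,1.047))
p,d=shot("side","s4");crop(p,40,220,130,350,2.7,"pics/s4.png")
p,d=shot("top","s4t");crop(p,150,310,80,280,3,"pics/s4t.png")
E
```

```text
time_s: 5.47
eef_pos: [0.4901, 0.3395, 0.2622]
eef_rot: [-0.104, 0.847, 0.181, 0.489]
wrist_force: [-0.0, 1.3, -4.0]
opening: 0.323
t 5.47 q [ 0.4  -0.2   2.28  1.22  0.02  0.34] p [0.4901 0.3395 0.2622] F [-0.    1.28 -4.04] op 0.323
toolx [0.457 0.205 0.866] z [ 0.79   0.353 -0.5  ]
shift [-105.4, -10.5, 74.9] turn [-0.0, 0.0, 0.001] rows>= 3.1
```

View pics/s4.png

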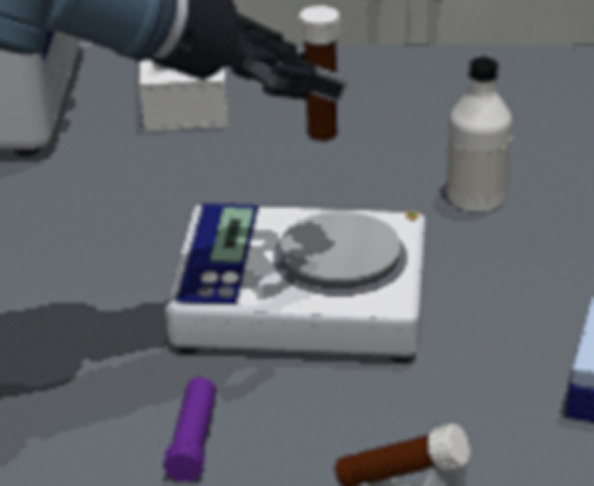

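View pics/s4t.png

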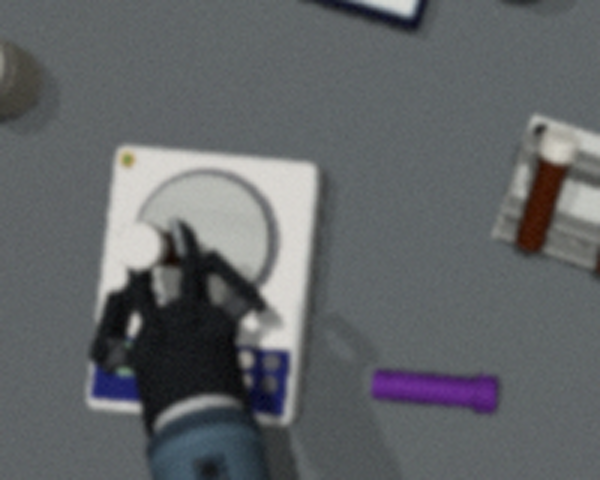

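The tube is upright in the hand (cap at (320,20), foot at (322,135) in the side crop). However q5 ≈ 0 puts the wrist at a singularity. I'll yaw the tool left so that lowering stays well conditioned.

Run:
```python
from h import *
plan(([.495,.35,.26],.75,1.047))
```

```text
t 5.57 q [ 0.39 -0.2   2.28  1.22  0.02  0.34] p [0.4907 0.3389 0.2628] F [ 0.62 -0.02 -3.94] op 0.323
toolx [0.456 0.204 0.866] z [ 0.791  0.352 -0.499]
shift [1.8, -8.3, 8.7] turn [0.287, -0.001, -0.165] rows>= 2.6
```

```bash
python3 -m jog '[[[0,-2,2],[0.07,0,-0.04],0],[[1,-4,4],[0.14,0,-0.08],0],[[2,-6,6],[0.21,0,-0.12],0],[[2,-8,9],[0.287,0,-0.165],0],[[2,-8,9],[0.287,0,-0.165],0],[[2,-8,9],[0.287,0,-0.165],0],[[2,-8,9],[0.287,0,-0.165],0]]'
python3 - <<'E'
from h import *
plan(([.495,.35,.20],.75,1.047))
E
```

```text
time_s: 6.15
eef_pos: [0.4958, 0.3489, 0.2599]
eef_rot: [-0.182, 0.806, 0.316, 0.466]
wrist_force: [-1.1, -0.1, -4.1]
opening: 0.315
t 6.15 q [ 0.16 -0.17  2.27  1.43  0.5  -0.16] p [0.4958 0.3489 0.2599] F [-1.14 -0.14 -4.15] op 0.315
toolx [0.367 0.34  0.866] z [ 0.636  0.588 -0.5  ]
shift [-51.8, -1.4, 30.1] turn [0.003, -0.0, -0.001] rows>= 1.4
```

That works (q4 = 1.43, q5 = 0.5). I'll lower part way, then measure the tube's attitude and position.

```bash
python3 -m jog '[[[-26,0,15],[0,0,0],0],[[-52,0,30],[0,0,0],0],[[-69,0,40],[0,0,0],0],[[-69,0,40],[0,0,0],0],[[-69,0,40],[0,0,0],0],[[-69,0,40],[0,0,0],0]]'
python3 - <<'E'
from h import *
plan(([.497,.354,.1335],.75,1.047))
p,d=shot("side","s5");crop(p,60,200,180,320,4,"pics/s5.png")
p,d=shot("top","s5t");crop(p,170,300,90,220,4,"pics/s5t.png")
E
```

```text
time_s: 6.65
eef_pos: [0.4961, 0.3497, 0.1815]
eef_rot: [-0.182, 0.806, 0.316, 0.466]
wrist_force: [0.7, -0.3, -3.0]
opening: 0.319
t 6.65 q [ 0.17  0.03  2.3   1.86  0.52 -0.65] p [0.4961 0.3497 0.1815] F [ 0.74 -0.29 -3.  ] op 0.319
toolx [0.366 0.34  0.866] z [ 0.636  0.588 -0.499]
shift [-39.8, -2.6, 27.1] turn [0.003, -0.001, -0.001] rows>= 1.2
```

View pics/s5.png

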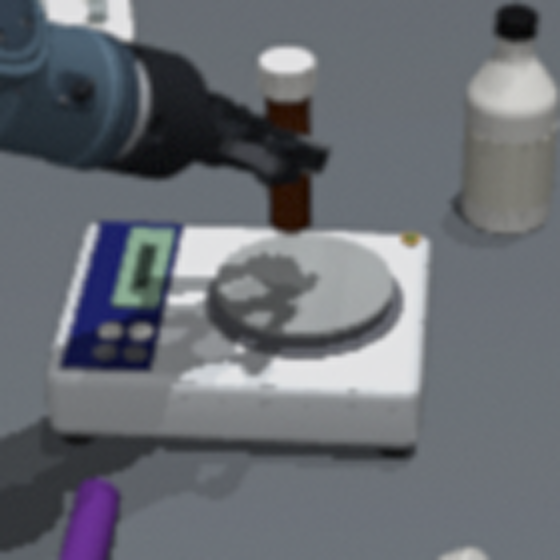

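View pics/s5t.png

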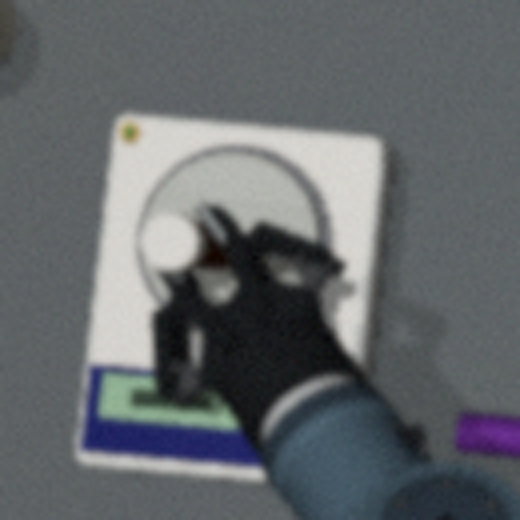

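```bash
cat >> h.py <<'E'
from scipy.optimize import least_squares
def upright(ts,tt,box,zlo=.085):
    YA=[];YC=[]
    for n,tag in(("side",ts),("top",tt)):
        z=np.load(tag+".npz");p,d=z["p"].astype(int),z["d"];X=cloud(n,d)
        r,g,b=p[...,0],p[...,1],p[...,2]
        ins=(X[...,0]>box[0])&(X[...,0]<box[1])&(X[...,1]>box[2])&(X[...,1]<box[3])&(X[...,2]>zlo)
        m=ins&(r>28)&(g<0.55*r)&(b<.5*r)
        top=X[ins&(p.min(-1)>140)]
        a=X[m];print(n,len(a),len(top), "zrange",a[:,2].min().round(4) if len(a) else None, "captop z",np.percentile(top[:,2],90).round(4) if len(top) else None)
        if n=="side": YA=a; YS=top
        else: 
            t=top[top[:,2]>np.percentile(top[:,2],90)-.006];print("top-cap centre",((t.max(0)+t.min(0))/2).round(4),t.mean(0).round(4))
    m=YA.mean(0)
    def f(q):
        D=np.array([q[2],q[3],1]);D/=np.linalg.norm(D);c=m+[q[0],q[1],0]
        c1=np.linalg.norm(np.cross(YA-c,D),axis=1)-.0145
        S=YS[YS[:,2]<np.percentile(YS[:,2],90)-.004]
        c2=np.linalg.norm(np.cross(S-c,D),axis=1)-.0172
        return np.r_[c1,c2]
    s=least_squares(f,[0,.012,0,0],loss='soft_l1',f_scale=.002);q=s.x
    c=m+[q[0],q[1],0];print("tilt x,y",q[2:].round(3),"rms",np.sqrt(np.mean(f(q)**2)).round(4))
    for zz in(.076,.13,.2):print(zz,(c+(zz-c[2])*np.array([q[2],q[3],1])).round(4))
E
python3 - <<'E'
from h import *
upright("s5","s5t",(.44,.56,.30,.42))
E
```

```text
side 132 82 zrange 0.1338 captop z 0.2464
top 0 175 zrange None captop z 0.2452
top-cap centre [0.4933 0.3473 0.2439] [0.4939 0.3477 0.2431]
tilt x,y [0.01  0.014] rms 0.0024
0.076 [0.4909 0.3472 0.076 ]
0.13 [0.4915 0.348  0.13  ]
0.2 [0.4922 0.349  0.2   ]
```

The tube is upright within about 0.015 rad, with cap top z ≈ .245. That puts the foot about 53 mm above the pan, at (.491,.347). Lowering in stages.

Run:
```python
from h import *
p=get_obs()["eef_pos"]
plan((p+[.005,.006,-.035],.75,1.047),(p+[.005,.006,-.044],.75,1.047))
```

```text
t 6.75 q [ 0.17  0.03  2.3   1.86  0.52 -0.65] p [0.4968 0.3496 0.1826] F [ 0.37  1.06 -3.27] op 0.315
toolx [0.364 0.34  0.867] z [ 0.637  0.589 -0.497]
shift [-26.5, -1.1, 24.1] turn [0.004, -0.003, 0.001] rows>= 0.9
shift [-34.3, -1.1, 28.6] turn [0.004, -0.003, 0.001] rows>= 1.1
```

```bash
python3 -m jog '[[[-9,0,8],[0,0,0],0],[[-18,-1,16],[0.004,-0.003,0],0],[[-26,-1,24],[0.004,-0.003,0],0],[[-34,-1,28.5],[0.004,-0.003,0],0],[[-34,-1,28.5],[0.004,-0.003,0],0],[[-34,-1,28.5],[0.004,-0.003,0],0],[[-34,-1,28.5],[0.004,-0.003,0],0]]'
python3 - <<'E'
from h import *
plan()
p,d=shot("side","s6");crop(p,60,200,180,320,4,"pics/s6.png")
p,d=shot("top","s6t")
upright("s6","s6t",(.44,.56,.30,.42),.08)
p=get_obs()["eef_pos"]
plan((p+[.0,.0,-.010],.75,1.047))
E
```

```text
time_s: 7.33
eef_pos: [0.5026, 0.3558, 0.1405]
eef_rot: [-0.183, 0.805, 0.318, 0.466]
wrist_force: [-0.2, -0.7, -2.9]
opening: 0.323
t 7.33 q [ 0.18  0.17  2.28  2.06  0.56 -0.87] p [0.5026 0.3558 0.1405] F [-0.19 -0.72 -2.94] op 0.323
toolx [0.364 0.341 0.867] z [ 0.634  0.591 -0.498]
side 112 203 zrange 0.0919 captop z 0.2042
top 0 200 zrange None captop z 0.203
top-cap centre [0.4997 0.3538 0.2018] [0.4998 0.3539 0.2008]
tilt x,y [-0.414 -0.091] rms 0.0191
0.076 [0.5209 0.3549 0.076 ]
0.13 [0.4986 0.35   0.13  ]
0.2 [0.4696 0.3436 0.2   ]
t 7.43 q [ 0.18  0.17  2.28  2.06  0.56 -0.87] p [0.5026 0.3557 0.1404] F [-0.48 -1.13 -3.7 ] op 0.318
toolx [0.364 0.341 0.867] z [ 0.635  0.591 -0.498]
shift [-8.7, -0.0, 5.0] turn [0.0, -0.002, 0.002] rows>= 0.2
```

View pics/s6.png

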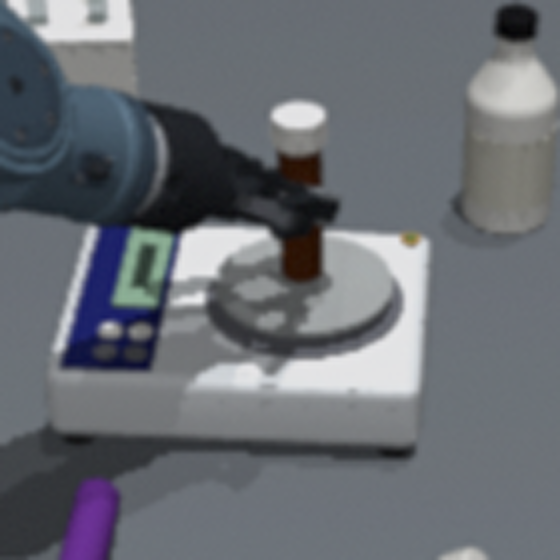

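The foot is now about 11 mm above the pan. (The tilt fit here was polluted by pan pixels; the picture shows the tube upright at (300,270).) Lowering 8 mm slowly, then creeping.

```bash
python3 -m jog '[[[-1.7,0,1],[0,0,0],0],[[-3.5,0,2],[0,0,0],0],[[-5.2,0,3],[0,0,0],0],[[-6.9,0,4],[0,0,0],0],[[-6.9,0,4],[0,0,0],0],[[-6.9,0,4],[0,0,0],0]]'
python3 -m jog '[[[-0.4,0,0.25],[0,0,0],0],[[-0.9,0,0.5],[0,0,0],0],[[-0.9,0,0.5],[0,0,0],0]]'
python3 -m jog '[[[-0.4,0,0.25],[0,0,0],0],[[-0.9,0,0.5],[0,0,0],0],[[-0.9,0,0.5],[0,0,0],0]]'
```

```text
time_s: 7.93
eef_pos: [0.5025, 0.3556, 0.132]
eef_rot: [-0.183, 0.805, 0.318, 0.466]
wrist_force: [-0.6, 0.5, -4.4]
opening: 0.319
time_s: 8.18
eef_pos: [0.5029, 0.3559, 0.1318]
eef_rot: [-0.183, 0.805, 0.317, 0.467]
wrist_force: [-2.2, -2.1, 2.5]
opening: 0.32
time_s: 8.43
eef_pos: [0.5033, 0.3563, 0.1317]
eef_rot: [-0.184, 0.804, 0.317, 0.468]
wrist_force: [-4.1, -2.1, 5.7]
opening: 0.32
```

Run:
```python
from h import *
plan()
p,d=shot("side","s7");crop(p,70,180,200,310,5,"pics/s7.png")
p,d=shot("top","s7t")
upright("s7","s7t",(.46,.54,.31,.385),.088)
```

```text
t 8.43 q [ 0.18  0.21  2.28  2.1   0.58 -0.92] p [0.5033 0.3563 0.1317] F [-4.05 -2.1   5.74] op 0.32
toolx [0.361 0.339 0.869] z [ 0.635  0.592 -0.495]
side 111 84 zrange 0.0882 captop z 0.1971
top 0 149 zrange None captop z 0.1949
top-cap centre [0.5013 0.355  0.194 ] [0.5005 0.3545 0.1927]
tilt x,y [0.023 0.009] rms 0.0029
0.076 [0.4985 0.3546 0.076 ]
0.13 [0.4997 0.3551 0.13  ]
0.2 [0.5013 0.3558 0.2   ]
```

View pics/s7.png

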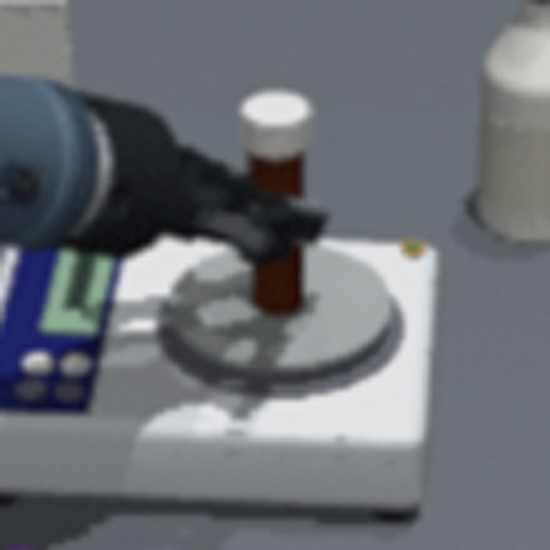

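It is standing on the pan near the centre (.4985,.3546) with tilt ≲ 0.02. I'll ease the push slightly and open gradually.

```bash
python3 -m jog '[[[0.4,0,-0.2],[0,0,0],0],[[0.4,0,-0.2],[0,0,0],0],[[0.4,0,-0.2],[0,0,0],0.36],[[0.4,0,-0.2],[0,0,0],0.42],[[0.4,0,-0.2],[0,0,0],0.5],[[0.4,0,-0.2],[0,0,0],0.6],[[0.4,0,-0.2],[0,0,0],0.7],[[0.4,0,-0.2],[0,0,0],0.7]]'
python3 - <<'E'
from h import *
p,d=shot("side","s8");crop(p,70,180,200,310,5,"pics/s8.png")
p,d=shot("top","s8t");crop(p,180,280,100,200,5,"pics/s8t.png")
upright("s8","s8t",(.46,.54,.31,.385),.088)
plan()
E
```

```text
time_s: 9.2
eef_pos: [0.5034, 0.3563, 0.1323]
eef_rot: [-0.184, 0.804, 0.317, 0.468]
wrist_force: [-0.7, -1.5, -0.0]
opening: 0.702
side 101 83 zrange 0.088 captop z 0.1964
top 0 159 zrange None captop z 0.1952
top-cap centre [0.5014 0.3535 0.1934] [0.5009 0.3526 0.1926]
tilt x,y [0.022 0.007] rms 0.0026
0.076 [0.4983 0.3538 0.076 ]
0.13 [0.4994 0.3542 0.13  ]
0.2 [0.501  0.3547 0.2   ]
t 9.30 q [ 0.18  0.2   2.28  2.1   0.58 -0.92] p [0.5034 0.3563 0.1323] F [ 0.14 -0.17 -0.58] op 0.697
toolx [0.361 0.339 0.869] z [ 0.636  0.592 -0.495]
```

View pics/s8.png

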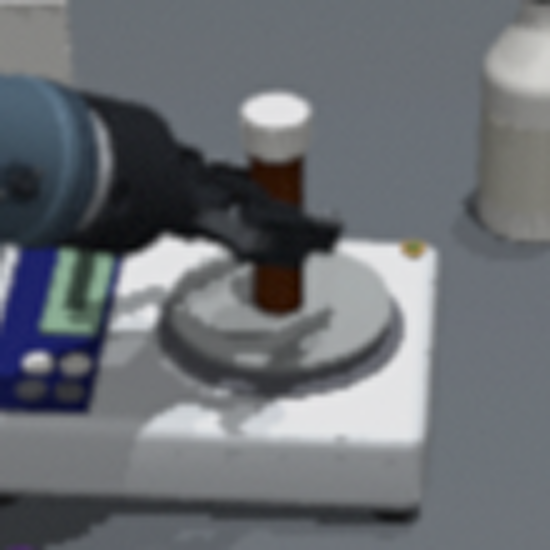

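View pics/s8t.png

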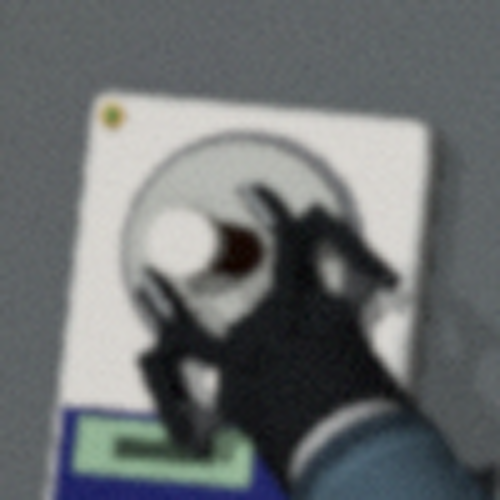

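Released and standing, with the fingers clear on both sides. Backing straight out, then up.

```bash
python3 -m jog '[[[0,0,-8],[0,0,0],0.7],[[0,0,-22],[0,0,0],0.7],[[0,0,-40],[0,0,0],0.7],[[0,0,-60],[0,0,0],0.7],[[0,0,-75],[0,0,0],0.7],[[30,0,-85],[0,0,0],0.7],[[65,0,-95],[0,0,0],0.7],[[85,0,-100],[0,0,0],0.7],[[85,0,-100],[0,0,0],0.7],[[85,0,-100],[0,0,0],0.7]]'
python3 - <<'E'
from h import *
p,d=shot("side","s9");crop(p,40,220,130,350,2.7,"pics/s9.png")
p,d=shot("top","s9t")
upright("s9","s9t",(.46,.54,.31,.385),.088)
plan(([.5285,-.031,.23],-.305,0),([.45,.05,.26],-.1,.3))
E
```

```text
time_s: 10.13
eef_pos: [0.4711, 0.326, 0.2582]
eef_rot: [-0.183, 0.803, 0.318, 0.47]
wrist_force: [-0.0, 0.2, -0.1]
opening: 0.698
side 228 82 zrange 0.0886 captop z 0.1963
top 0 154 zrange None captop z 0.1948
top-cap centre [0.5013 0.3533 0.1932] [0.5004 0.3528 0.1923]
tilt x,y [0.    0.004] rms 0.0021
0.076 [0.4996 0.354  0.076 ]
0.13 [0.4996 0.3542 0.13  ]
0.2 [0.4996 0.3545 0.2   ]
t 10.23 q [ 0.1  -0.27  2.36  1.41  0.57 -0.17] p [0.4697 0.3257 0.2547] F [-0.98 -0.04 -0.28] op 0.698
toolx [0.362 0.339 0.868] z [ 0.635  0.592 -0.496]
shift [-121.1, 300.8, -161.7] turn [-0.553, -0.949, 0.954] rows>= 11.6
shift [-96.0, 188.0, -178.4] turn [-0.544, -0.705, 0.68] rows>= 9.0
```

View pics/s9.png

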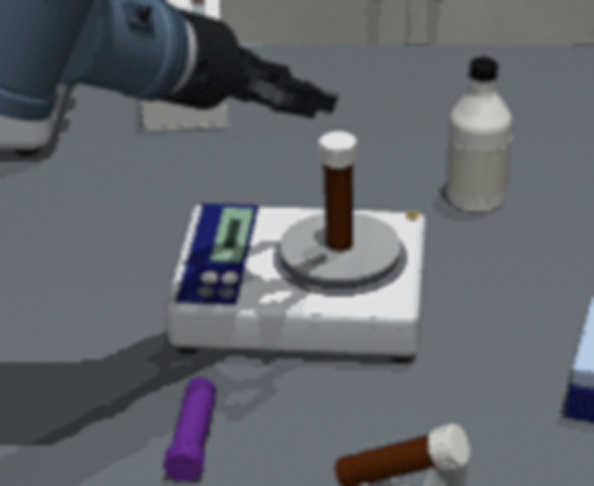

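The solid tube stands upright by itself (fitted tilt ≈ 0.004, at (.4996,.354)). On to the middle tube.

```bash
python3 -m jog '[[[-20,40,-35],[-0.1,-0.12,0.12],0.65],[[-121,301,-162],[-0.553,-0.949,0.954],0.65],[[-121,301,-162],[-0.553,-0.949,0.954],0.65],[[-121,301,-162],[-0.553,-0.949,0.954],0.65],[[-121,301,-162],[-0.553,-0.949,0.954],0.65],[[-121,301,-162],[-0.553,-0.949,0.954],0.65],[[-121,301,-162],[-0.553,-0.949,0.954],0.65],[[-121,301,-162],[-0.553,-0.949,0.954],0.65],[[-121,301,-162],[-0.553,-0.949,0.954],0.65],[[-121,301,-162],[-0.553,-0.949,0.954],0.65],[[-121,301,-162],[-0.553,-0.949,0.954],0.65],[[-121,301,-162],[-0.553,-0.949,0.954],0.65],[[-121,301,-162],[-0.553,-0.949,0.954],0.65],[[-121,301,-162],[-0.553,-0.949,0.954],0.65],[[-121,301,-162],[-0.553,-0.949,0.954],0.65],[[-121,301,-162],[-0.553,-0.949,0.954],0.65],[[-121,301,-162],[-0.553,-0.949,0.954],0.65]]'
python3 - <<'E'
from h import *
plan(([.528,-.031,.10],-.305,0),([.528,-.031,.058],-.305,0))
E
```

```text
time_s: 11.65
eef_pos: [0.5275, -0.0312, 0.2295]
eef_rot: [-0.0, 0.988, -0.152, -0.0]
wrist_force: [0.0, -0.3, 0.1]
opening: 0.653
t 11.65 q [-0.28  0.09  1.74  0.    1.31  1.59] p [ 0.5275 -0.0312  0.2295] F [ 0.01 -0.33  0.09] op 0.653
toolx [ 0.954 -0.3   -0.001] z [-0.     0.001 -1.   ]
shift [0.5, -0.2, 129.5] turn [-0.001, 0.001, 0.001] rows>= 3.1
shift [0.5, -0.2, 171.5] turn [-0.001, 0.001, 0.001] rows>= 4.1
```

```bash
python3 -m jog '[[[0,0,35],[0,0,0],0.65],[[0,0,70],[0,0,0],0.65],[[0,0,105],[0,0,0],0.65],[[0,0,135],[0,0,0],0.65],[[0,0,155],[0,0,0],0.65],[[0,0,168],[0,0,0],0.65],[[0,0,171],[0,0,0],0.65],[[0,0,171],[0,0,0],0.65]]'
python3 - <<'E'
from h import *
plan()
p,d=shot("side","s10");crop(p,170,310,200,340,4,"pics/s10.png")
E
```

```text
time_s: 12.32
eef_pos: [0.5263, -0.031, 0.0579]
eef_rot: [-0.001, 0.988, -0.152, -0.001]
wrist_force: [-0.4, 0.4, -0.2]
opening: 0.647
t 12.32 q [-0.28  0.33  1.85  0.    0.96  1.59] p [ 0.5263 -0.031   0.0579] F [-0.44  0.44 -0.17] op 0.647
toolx [ 0.954 -0.3   -0.002] z [-0.002  0.001 -1.   ]
```

View pics/s10.png

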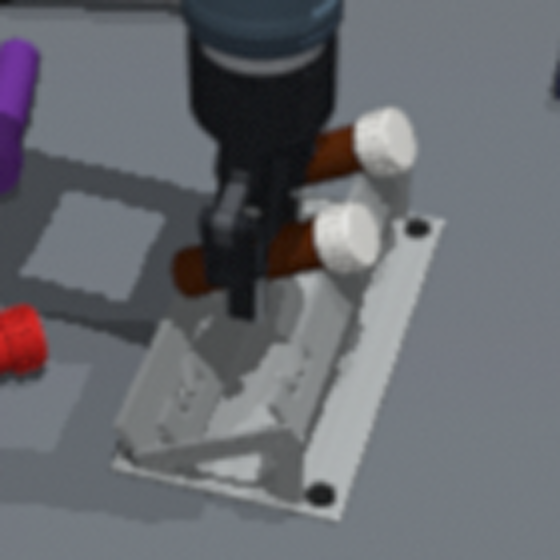

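The fingers straddle the middle tube at (240,260). Grip, lift and weigh.

```bash
python3 -m jog '[[[0,0,0],[0,0,0],0.2],[[0,0,0],[0,0,0],0],[[0,0,0],[0,0,0],0],[[0,0,0],[0,0,0],0],[[0,0,0],[0,0,0],0],[[0,0,0],[0,0,0],0]]'
python3 -m jog '[[[0,0,-8],[0,0,0],0],[[0,0,-35],[0,0,0],0],[[0,0,-75],[0,0,0],0],[[0,0,-115],[0,0,0],0],[[0,0,-140],[0,0,0],0],[[0,0,-140],[0,0,0],0],[[0,0,-140],[0,0,0],0],[[0,0,-140],[0,0,0],0]]'
python3 -m jog '[[[0,0,0],[0,0,0],0],[[0,0,0],[0,0,0],0]]'
python3 - <<'E'
from h import *
p,d=shot("side","s11");crop(p,100,310,180,400,2.7,"pics/s11.png")
plan(([.525,-.33,.20],0,0),([.525,-.33,.115],0,0))
E
```

```text
time_s: 12.87
eef_pos: [0.5293, -0.0294, 0.0612]
eef_rot: [-0.002, 0.988, -0.152, 0.002]
wrist_force: [1.9, 10.7, 7.1]
opening: 0.323
time_s: 13.53
eef_pos: [0.5283, -0.0298, 0.2012]
eef_rot: [-0.002, 0.988, -0.152, 0.002]
wrist_force: [0.1, 0.8, -0.9]
opening: 0.322
time_s: 13.7
eef_pos: [0.5272, -0.0296, 0.1997]
eef_rot: [-0.002, 0.988, -0.152, 0.001]
wrist_force: [-1.5, -0.1, -0.4]
opening: 0.316
t 13.75 q [-0.28  0.12  1.77  0.    1.25  1.59] p [ 0.5274 -0.0296  0.1998] F [-0.15 -0.08 -0.08] op 0.32
toolx [ 0.954 -0.3    0.001] z [ 0.002  0.004 -1.   ]
shift [87.8, 287.3, -1.4] turn [-0.004, -0.002, -0.304] rows>= 7.2
shift [87.7, 287.7, 83.6] turn [-0.004, -0.002, -0.304] rows>= 7.5
```

View pics/s11.png

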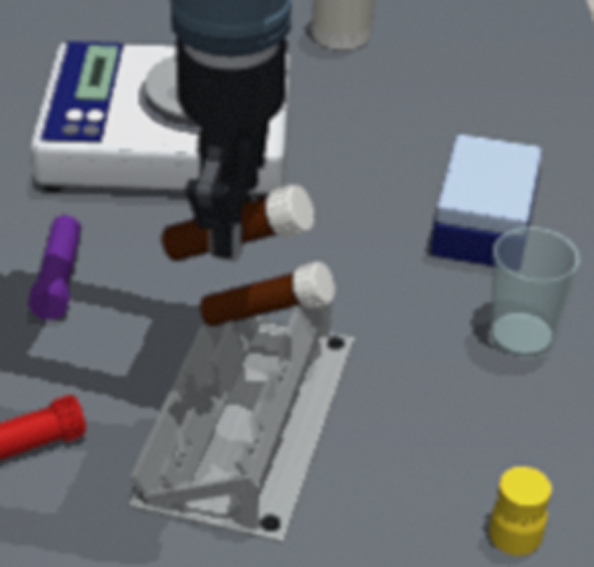

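It reads about −0.4 N, so it is an empty, as expected. Into the bin it goes, towards the far end.

```bash
python3 - <<'E'
from h import *
plan(([.572,-.375,.20],0,0))
E
python3 -m jog '[[[0,0,-4],[0,0,-0.02],0],[[160,317,-2],[-0.004,-0.002,-0.304],0],[[160,317,-2],[-0.004,-0.002,-0.304],0],[[160,317,-2],[-0.004,-0.002,-0.304],0],[[160,317,-2],[-0.004,-0.002,-0.304],0],[[160,317,-2],[-0.004,-0.002,-0.304],0],[[160,317,-2],[-0.004,-0.002,-0.304],0],[[160,317,-2],[-0.004,-0.002,-0.304],0],[[160,317,-2],[-0.004,-0.002,-0.304],0],[[160,317,-2],[-0.004,-0.002,-0.304],0],[[160,317,-2],[-0.004,-0.002,-0.304],0],[[160,317,-2],[-0.004,-0.002,-0.304],0],[[160,317,-2],[-0.004,-0.002,-0.304],0]]'
python3 - <<'E'
from h import *
plan(([.572,-.375,.068],0,0))
E
```

```text
t 13.75 q [-0.28  0.12  1.77  0.    1.25  1.59] p [ 0.5274 -0.0296  0.1998] F [-0.15 -0.08 -0.08] op 0.32
toolx [ 0.954 -0.3    0.001] z [ 0.002  0.004 -1.   ]
shift [146.1, 316.1, -1.4] turn [-0.004, -0.002, -0.304] rows>= 8.4
time_s: 14.83
eef_pos: [0.5846, -0.3791, 0.1996]
eef_rot: [-0.001, 1.0, -0.0, -0.001]
wrist_force: [0.1, -0.4, 0.3]
opening: 0.32
t 14.83 q [-0.75  0.49  1.31  0.    1.35  0.83] p [ 0.5846 -0.3791  0.1996] F [ 0.09 -0.45  0.26] op 0.32
toolx [ 1.    -0.    -0.002] z [-0.002  0.002 -1.   ]
shift [-12.3, -3.9, 131.6] turn [-0.002, 0.002, -0.0] rows>= 3.2
```

```bash
python3 -m jog '[[[-12,-4,35],[0,0,0],0],[[-12,-4,70],[0,0,0],0],[[-12,-4,105],[0,0,0],0],[[-12,-4,125],[0,0,0],0],[[-12,-4,131],[0,0,0],0],[[-12,-4,131],[0,0,0],0]]'
python3 - <<'E'
from h import *
p,d=shot("side","s12");crop(p,280,420,160,380,3,"pics/s12.png")
plan()
E
```

```text
time_s: 15.33
eef_pos: [0.5715, -0.3722, 0.0665]
eef_rot: [-0.003, 1.0, 0.001, -0.002]
wrist_force: [-0.2, 0.9, -0.2]
opening: 0.325
t 15.38 q [-0.75  0.6   1.42  0.    1.12  0.82] p [ 0.5727 -0.3736  0.0689] F [-0.24  0.01 -0.4 ] op 0.321
toolx [ 1.     0.002 -0.002] z [-0.002  0.003 -1.   ]
```

View pics/s12.png

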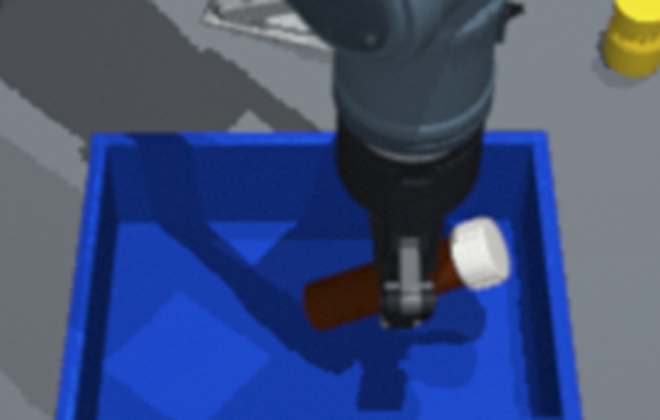

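The tube is inside the bin walls, cap at (480,253). Releasing and rising.

```bash
python3 -m jog '[[[0,0,0],[0,0,0],0.45],[[0,0,0],[0,0,0],0.65],[[0,0,0],[0,0,0],0.65],[[0,0,0],[0,0,0],0.65],[[0,0,0],[0,0,0],0.65],[[0,0,-30],[0,0,0],0.65],[[0,0,-70],[0,0,0],0.65],[[0,0,-110],[0,0,0],0.65],[[0,0,-150],[0,0,0],0.65],[[0,0,-160],[0,0,0],0.65]]'
python3 - <<'E'
from h import *
p,d=shot("side","s13");crop(p,280,420,160,380,3,"pics/s13.png")
plan(([.552,.0445,.23],-.305,0))
E
```

```text
time_s: 16.22
eef_pos: [0.5756, -0.3764, 0.2381]
eef_rot: [0.003, 1.0, 0.001, 0.003]
wrist_force: [0.4, 0.5, 1.1]
opening: 0.647
t 16.27 q [-0.75  0.43  1.31  0.    1.39  0.82] p [ 0.5756 -0.3765  0.2377] F [0.69 0.2  1.17] op 0.651
toolx [1.    0.002 0.007] z [ 0.007 -0.006 -1.   ]
shift [-23.0, -421.1, 4.9] turn [0.005, -0.008, 0.307] rows>= 10.1
```

View pics/s13.png

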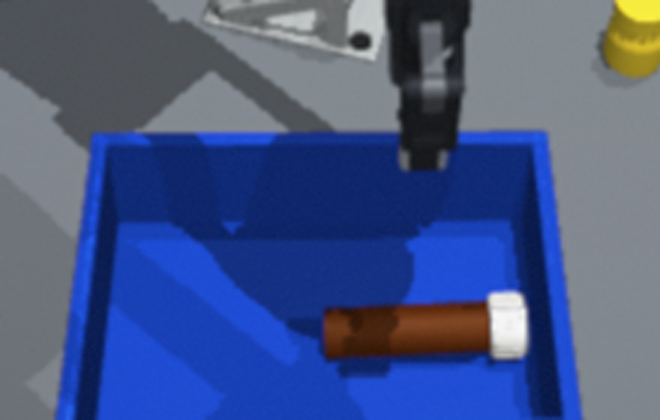

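The first empty lies flat in the bin, from (325,335) to (525,325). Now the last tube.

```bash
python3 -m jog '[[[-23,-421,5],[0.005,-0.008,0.307],0.65],[[-23,-421,5],[0.005,-0.008,0.307],0.65],[[-23,-421,5],[0.005,-0.008,0.307],0.65],[[-23,-421,5],[0.005,-0.008,0.307],0.65],[[-23,-421,5],[0.005,-0.008,0.307],0.65],[[-23,-421,5],[0.005,-0.008,0.307],0.65],[[-23,-421,5],[0.005,-0.008,0.307],0.65],[[-23,-421,5],[0.005,-0.008,0.307],0.65],[[-23,-421,5],[0.005,-0.008,0.307],0.65],[[-23,-421,5],[0.005,-0.008,0.307],0.65],[[-23,-421,5],[0.005,-0.008,0.307],0.65],[[-23,-421,5],[0.005,-0.008,0.307],0.65],[[-23,-421,5],[0.005,-0.008,0.307],0.65],[[-23,-421,5],[0.005,-0.008,0.307],0.65]]'
python3 - <<'E'
from h import *
plan(([.552,.0445,.058],-.305,0))
E
```

```text
time_s: 17.43
eef_pos: [0.552, 0.0432, 0.2295]
eef_rot: [0.0, 0.988, -0.153, -0.0]
wrist_force: [-0.2, -0.3, -0.1]
opening: 0.652
t 17.43 q [-0.14  0.15  1.68 -0.    1.32  1.74] p [0.552  0.0432 0.2295] F [-0.24 -0.34 -0.13] op 0.652
toolx [ 0.953 -0.302 -0.   ] z [-0. -0. -1.]
shift [-0.4, -1.3, 171.5] turn [0.0, 0.0, -0.002] rows>= 4.1
```

```bash
python3 -m jog '[[[0,-1,35],[0,0,0],0.65],[[0,-1,70],[0,0,0],0.65],[[0,-1,105],[0,0,0],0.65],[[0,-1,135],[0,0,0],0.65],[[0,-1,155],[0,0,0],0.65],[[0,-1,168],[0,0,0],0.65],[[0,-1,171],[0,0,0],0.65],[[0,-1,171],[0,0,0],0.65]]'
python3 - <<'E'
from h import *
plan()
p,d=shot("side","s14");crop(p,170,310,200,340,4,"pics/s14.png")
E
```

```text
time_s: 18.1
eef_pos: [0.5516, 0.0426, 0.0573]
eef_rot: [0.0, 0.988, -0.154, -0.001]
wrist_force: [-0.7, 0.2, -0.5]
opening: 0.649
t 18.10 q [-0.14  0.38  1.78 -0.    0.98  1.74] p [0.5516 0.0426 0.0573] F [-0.72  0.18 -0.46] op 0.649
toolx [ 0.953 -0.304 -0.003] z [-0.003 -0.    -1.   ]
```

View pics/s14.png

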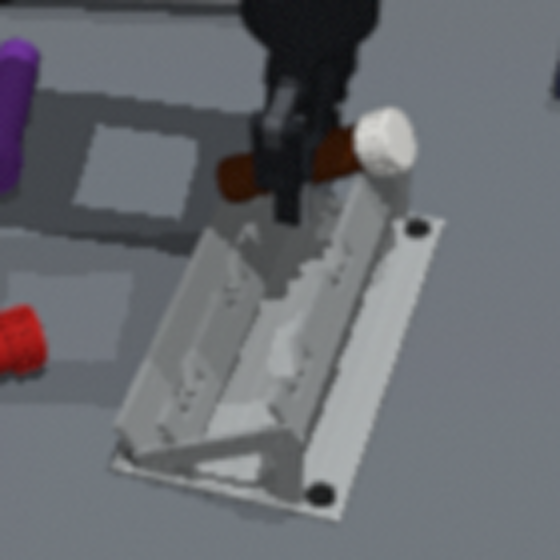

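The fingers straddle the last tube at (285,170).

```bash
python3 -m jog '[[[0,0,0],[0,0,0],0.2],[[0,0,0],[0,0,0],0],[[0,0,0],[0,0,0],0],[[0,0,0],[0,0,0],0],[[0,0,0],[0,0,0],0],[[0,0,0],[0,0,0],0]]'
python3 -m jog '[[[0,0,-8],[0,0,0],0],[[0,0,-35],[0,0,0],0],[[0,0,-75],[0,0,0],0],[[0,0,-115],[0,0,0],0],[[0,0,-145],[0,0,0],0],[[0,0,-145],[0,0,0],0],[[0,0,-145],[0,0,0],0],[[0,0,-145],[0,0,0],0]]'
python3 -m jog '[[[0,0,0],[0,0,0],0],[[0,0,0],[0,0,0],0]]'
python3 - <<'E'
from h import *
p,d=shot("side","s15");crop(p,100,310,180,400,2.7,"pics/s15.png")
plan(([.455,-.375,.20],0,0))
E
```

```text
time_s: 18.65
eef_pos: [0.5551, 0.0458, 0.0617]
eef_rot: [-0.002, 0.988, -0.154, 0.002]
wrist_force: [0.0, 14.9, 8.6]
opening: 0.323
time_s: 19.32
eef_pos: [0.5541, 0.0451, 0.2071]
eef_rot: [-0.002, 0.988, -0.154, 0.003]
wrist_force: [-0.7, 0.0, -0.3]
opening: 0.324
time_s: 19.48
eef_pos: [0.5531, 0.0451, 0.2055]
eef_rot: [-0.002, 0.988, -0.154, 0.001]
wrist_force: [0.5, 0.9, -1.0]
opening: 0.321
t 19.53 q [-0.14  0.17  1.7   0.    1.27  1.74] p [0.5532 0.0451 0.2055] F [ 0.33 -0.05 -0.52] op 0.322
toolx [ 0.952 -0.305  0.002] z [ 0.004  0.004 -1.   ]
shift [34.4, 430.1, 3.4] turn [-0.005, -0.003, -0.31] rows>= 10.3
```

View pics/s15.png

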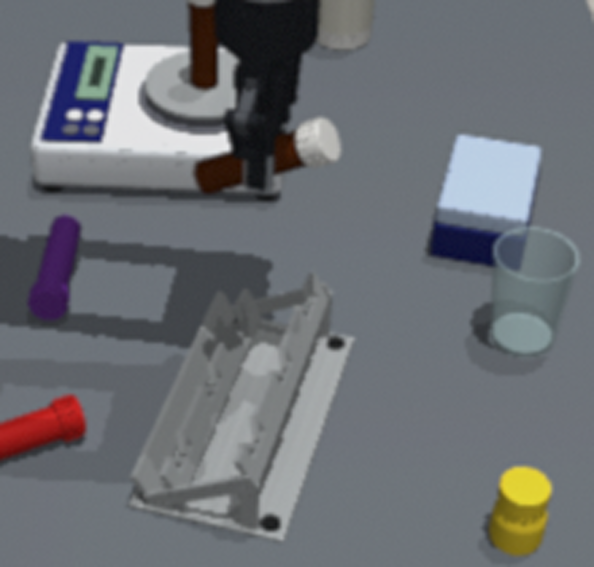

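Also empty, at about −0.6 N. Taking it to the near end of the bin.

```bash
python3 -m jog '[[[34,430,3],[-0.005,-0.003,-0.31],0],[[34,430,3],[-0.005,-0.003,-0.31],0],[[34,430,3],[-0.005,-0.003,-0.31],0],[[34,430,3],[-0.005,-0.003,-0.31],0],[[34,430,3],[-0.005,-0.003,-0.31],0],[[34,430,3],[-0.005,-0.003,-0.31],0],[[34,430,3],[-0.005,-0.003,-0.31],0],[[34,430,3],[-0.005,-0.003,-0.31],0],[[34,430,3],[-0.005,-0.003,-0.31],0],[[34,430,3],[-0.005,-0.003,-0.31],0],[[34,430,3],[-0.005,-0.003,-0.31],0],[[34,430,3],[-0.005,-0.003,-0.31],0],[[34,430,3],[-0.005,-0.003,-0.31],0],[[34,430,3],[-0.005,-0.003,-0.31],0]]'
python3 - <<'E'
from h import *
p,d=shot("side","s16");crop(p,240,420,140,380,3,"pics/s16.png")
plan(([.458,-.375,.068],0,0))
E
```

```text
time_s: 20.7
eef_pos: [0.4543, -0.3738, 0.1993]
eef_rot: [-0.001, 1.0, 0.0, -0.001]
wrist_force: [-0.6, -0.6, -0.5]
opening: 0.323
t 20.75 q [-0.89  0.25  1.61  0.    1.27  0.68] p [ 0.4547 -0.3734  0.1996] F [-0.72 -0.82 -0.75] op 0.317
toolx [ 1.     0.001 -0.001] z [-0.001  0.001 -1.   ]
shift [3.5, 1.8, 131.6] turn [-0.001, 0.001, 0.001] rows>= 3.2
```

View pics/s16.png

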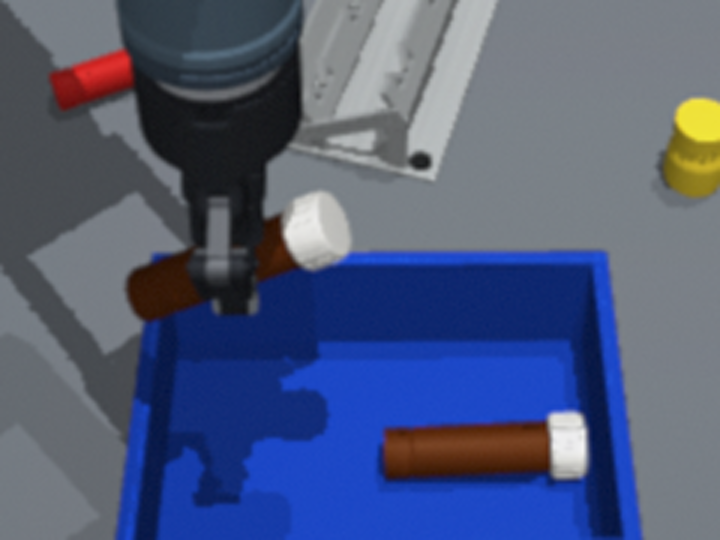

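The foot would come too close to the near wall, so I'll shift to x .472, y −.348 while descending. That also keeps it beside the other tube.

```bash
python3 -m jog '[[[17,-26,5],[0,0,0],0],[[17,-26,20],[0,0,0],0],[[17,-26,55],[0,0,0],0],[[17,-26,90],[0,0,0],0],[[17,-26,118],[0,0,0],0],[[17,-26,128],[0,0,0],0],[[17,-26,128],[0,0,0],0]]'
python3 - <<'E'
from h import *
p,d=shot("side","s17");crop(p,240,420,140,380,3,"pics/s17.png")
plan()
E
```

```text
time_s: 21.33
eef_pos: [0.4704, -0.3441, 0.0687]
eef_rot: [-0.003, 1.0, 0.002, -0.003]
wrist_force: [-1.1, 0.4, -0.5]
opening: 0.321
t 21.38 q [-0.84  0.42  1.7   0.    1.03  0.73] p [ 0.4715 -0.3456  0.0711] F [-0.02 -0.11  0.22] op 0.318
toolx [ 1.     0.003 -0.002] z [-0.002  0.003 -1.   ]
```

View pics/s17.png

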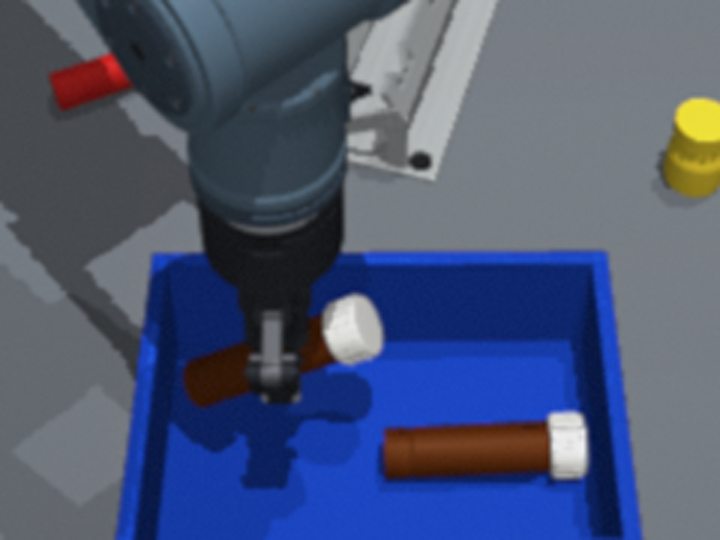

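The tube is inside the bin, foot at (205,380) and cap at (352,330), clear of the other empty. Release and rise.

```bash
python3 -m jog '[[[0,0,0],[0,0,0],0.4],[[0,0,0],[0,0,0],0.52],[[0,0,0],[0,0,0],0.52],[[0,0,0],[0,0,0],0.52],[[0,0,-20],[0,0,0],0.52],[[0,0,-55],[0,0,0],0.52],[[0,0,-95],[0,0,0],0.52],[[0,0,-135],[0,0,0],0.52],[[0,0,-175],[0,0,0],0.52],[[-60,0,-190],[0,0,0],0.52],[[-100,0,-200],[0,0,0],0.52],[[-100,0,-200],[0,0,0],0.52],[[-100,0,-200],[0,0,0],0.52],[[-100,0,-200],[0,0,0],0.52]]'
python3 - <<'E'
from h import *
plan()
p,d=shot("side","s18");cv2.imwrite("pics/s18.png",p[:,:,::-1])
p,d=shot("top","s18t");cv2.imwrite("pics/s18t.png",p[:,:,::-1])
upright("s18","s18t",(.46,.54,.31,.385),.088)
for n,t in(("side","s18"),("top","s18t")):
    z=np.load(t+".npz");p,d=z["p"].astype(int),z["d"];X=cloud(n,d);r,g,b=p[...,0],p[...,1],p[...,2]
    m=((r>40)&(g<.55*r)&(b<.5*r)|(p.min(-1)>120))&(X[...,0]>.37)&(X[...,0]<.68)&(X[...,1]>-.48)&(X[...,1]<-.27)
    k,l,s,c=cv2.connectedComponentsWithStats(m.astype(np.uint8))
    for i in range(1,k):
        if s[i,4]>60: Y=X[l==i];print(n,s[i,4],Y.min(0).round(3),Y.max(0).round(3))
E
```

```text
time_s: 22.55
eef_pos: [0.3716, -0.3472, 0.2728]
eef_rot: [-0.0, 1.0, 0.0, -0.0]
wrist_force: [0.3, -1.0, -0.2]
opening: 0.519
t 22.55 q [-0.99  0.01  1.74 -0.    1.4   0.58] p [ 0.3716 -0.3472  0.2728] F [ 0.34 -1.02 -0.21] op 0.519
toolx [ 1.     0.001 -0.001] z [-0.001  0.001 -1.   ]
side 227 88 zrange 0.0882 captop z 0.1961
top 0 154 zrange None captop z 0.1952
top-cap centre [0.5002 0.3534 0.193 ] [0.5    0.3526 0.1926]
tilt x,y [0.018 0.005] rms 0.0024
0.076 [0.4977 0.3541 0.076 ]
0.13 [0.4987 0.3543 0.13  ]
0.2 [0.5    0.3547 0.2   ]
side 233 [ 0.519 -0.349  0.004] [ 0.539 -0.298  0.045]
side 740 [ 0.425 -0.353  0.018] [ 0.517 -0.325  0.041]
side 245 [ 0.622 -0.394  0.005] [ 0.648 -0.345  0.044]
side 742 [ 0.529 -0.393  0.018] [ 0.621 -0.367  0.04 ]
top 78 [ 0.623 -0.4    0.002] [ 0.643 -0.359  0.043]
top 218 [ 0.532 -0.384  0.025] [ 0.618 -0.363  0.043]
top 82 [ 0.519 -0.355  0.001] [ 0.541 -0.317  0.044]
top 222 [ 0.426 -0.345  0.022] [ 0.514 -0.321  0.039]
```

View pics/s18.png

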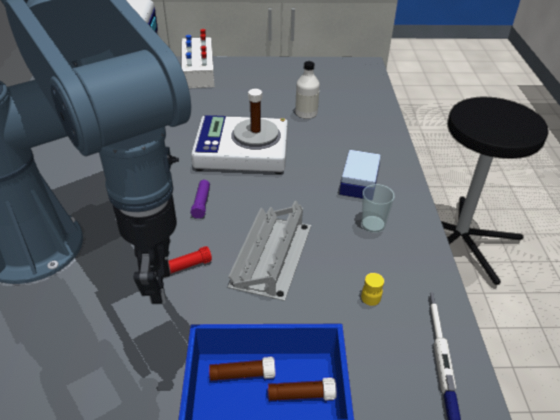

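View pics/s18t.png

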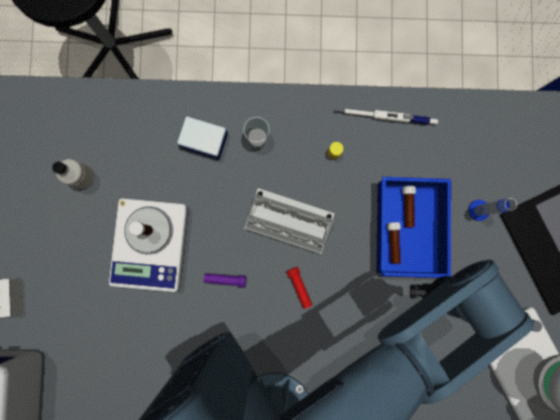

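Both views show the solid tube upright near the pan centre at (255,110) in the side view, and both empties flat in the bin. The jar, beaker, tip box and look-alikes are where they started, and the gripper is in free air. Handing in.

```bash
python3 -c "
from bench import *
print(hand_in())"
```

```text
the job is handed in; nothing more can be done
None
```

The solid tube is standing released on the balance pan, both empties are lying in the blue bin, and the job was handed in at about 22.6 s. No verdict was reported.

- **Telling them apart:** the first tube lifted, nearest the bin, changed the wrist force by about −3.2 N. The other two came to between about −0.3 and −0.6 N, which is hardly above the noise.
- **Solid tube:** I set it down in small steps, with about 6 N of net upward force at the wrist on contact. In the last check it stood at (0.498, 0.354), within a few millimetres of the pan centre. Its fitted tilt was 0.00–0.02 rad, and the fit itself varies by about that much.
- **Empties:** both lie flat inside the bin walls, all points below 50 mm. The far one's cap is within a few millimetres of the end wall.
- **Bystanders:** in the last pictures the jar, beaker, tip box and the purple and red look-alikes look where they started. I compared these by eye and did not measure them.
- **Check that disagreed:** while lowering, one tilt fit read −0.41 rad because pan pixels got into it. The picture and the later fits showed the tube upright, so I set that reading aside.

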